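Load the cure box and start it

TASK

Reload the small cure box: first turn its knob off, then press the cover's release tab down and slide the cover fully open, and lay every loose temple bundle from the table flat in the bay, side by side and the same way up as now. Slide the cover shut until the tab latches, then turn the knob back on past its click; the box must never be on with the cover open, and the glue bottle and the spectacles beside it stay where they are.

Things in the scene. Friction and masses are not known exactly. Their poses are not given: they have to be found in the camera images.
- cure_box: grey cure box with a black cover, fixed, 207 x 208 mm; place and yaw vary. Origin at the centre of its underside, z up, x from its front (bay, nearest the robot) to its back (knob console, top at z 37). In this frame, mm: bay inside x -96..-28, y -97..97, walls up to z 42; side rails (|y| 94..104, x -101..58) up to z 52; the open cover rests over x -27..56.
- bay_floor (a point): centre of the bay's floor: x -62, y 0, z 6 mm in the box's frame, axes as cure_box. Three bundles fit side by side, their length along x, e.g. at y -56, 0 and 56 mm from here (26 mm between them for a finger).
- cover (a joint): black sliding cover (top at z 47 mm): 0 = shut, 0.074 m = fully open; slides along the box's +x with 1 to 2 N friction and stays where left. Latched at 0: it leaves only with the tab held down 5 mm or more over the first 15 mm. Going shut, hold the tab down too over the last 20 mm (a 5 N push on the plate alone also rides it in; pushing on an unpressed rib jams); let the tab up only at 0.
- tab (a joint): release tab on the cover: 0 = up (latched when the cover is at 0), 0.007 m = fully down; spring of 2 N at the top, 5.5 N at the bottom, comes up by itself when the cover is at 0 or open, so let go only with the cover held right home. The latch is free from 0.005 m on.
- tab_rib (a point): centre of the top of the finger rib on the tab; axes as cure_box; rides with cover and tab. Rib: 10 mm thick (x), 40 long (y), 24 high, in the middle of the tab's grey plate, 44 (x) by 60 mm (y), that goes down with it. Tab up, cover shut: x -48, y 0, z 84 mm in the box's frame. Can be pinched across x from above, fingertips on the plate, pressed down and slid.
- knob (a joint): knob on the console: 0 = off (bar along the box's x), 1.4 rad = on; grows clockwise seen from above. Click (detent) half-way: between about 0.3 and 1.1 rad it resists with up to 0.08 N m, then jumps on by itself; end stops at 0 and 1.4. It starts near 1.35 (on).
- knob_grip (a point): centre of the top of the knob's grip bar, on its axis, 68 mm above the table; its x lies along the bar, z up. The bar is 44 mm long, 13 mm thick and 22 mm high, above a 46 mm disc of 9 mm; grip it across its thickness. It stands at x 82, y 62 mm in the box's frame.
- bundle_a: bundle of black temple shells (spectacle side pieces), about 52 x 30 x 17 mm (along its x, y, z), yellow-edged; loose on the table; origin at the centre of its underside, z up, x along its length; pick it across its 30 mm width (y). May be absent.
- bundle_b: bundle of black temple shells (spectacle side pieces), about 50 x 30 x 17 mm (along its x, y, z), yellow-edged; loose on the table; origin at the centre of its underside, z up, x along its length; pick it across its 30 mm width (y). May be absent.
- bundle_c: bundle of black temple shells (spectacle side pieces), about 49 x 30 x 17 mm (along its x, y, z), yellow-edged; loose on the table; origin at the centre of its underside, z up, x along its length; pick it across its 30 mm width (y). May be absent.
- glue_bottle: bystander: small white glue bottle, 35 mm across, 98 mm high, upright behind the box to the right; origin at its underside
- frame_1: bystander: black spectacle frame, 48 x 145 x 46 mm, lying right of the box; origin at its underside
There are look-alikes about, which are no part of the job. Leave any green or white look-alike of the bundle_a alone.

How it is judged:
On the way, in this order (a step that is already met when the one before it is completed fails the run):
1. the knob is turned off (value of joint knob below 0.25 rad), for 0.2 s.
2. tab pressed and cover slid open (value of joint cover above 0.068 m), for 0.2 s.
3. all bundles lie in the bay, cover still open (x of bundle_a in the frame of cure_box between -0.078 and -0.046 m and y of bundle_a in the frame of cure_box between -0.088 and 0.088 m and z of bundle_a in the frame of cure_box between 0 and 0.014 m and angle between each of bundle_a, bundle_b, bundle_c's own z axis and vertical below 0.35 rad and x of bundle_b in the frame of cure_box between -0.078 and -0.046 m and y of bundle_b in the frame of cure_box between -0.088 and 0.088 m and z of bundle_b in the frame of cure_box between 0 and 0.014 m and x of bundle_c in the frame of cure_box between -0.078 and -0.046 m and y of bundle_c in the frame of cure_box between -0.088 and 0.088 m and z of bundle_c in the frame of cure_box between 0 and 0.014 m and value of joint cover above 0.05 m), for 0.3 s.
4. cover shut and latched: tab up (value of joint cover below 0.003 m and value of joint tab below 0.002 m), for 0.2 s.
5. the knob is turned on past its click (value of joint knob above 1.15 rad), for 0.2 s.
At the end, for the whole second after the job is handed in: every bundle present lies at rest in the bay, flat (within 0.35 rad) and the same way up, on its floor (underside within 8 mm of it); cover within 3 mm of shut, tab up within 2 mm, knob beyond 1.15 rad (on) (all of step 4 and x of bundle_a in the frame of cure_box between -0.078 and -0.046 m and y of bundle_a in the frame of cure_box between -0.088 and 0.088 m and z of bundle_a in the frame of cure_box between 0 and 0.014 m and angle between each of bundle_a, bundle_b, bundle_c's own z axis and vertical below 0.35 rad and x of bundle_b in the frame of cure_box between -0.078 and -0.046 m and y of bundle_b in the frame of cure_box between -0.088 and 0.088 m and z of bundle_b in the frame of cure_box between 0 and 0.014 m and x of bundle_c in the frame of cure_box between -0.078 and -0.046 m and y of bundle_c in the frame of cure_box between -0.088 and 0.088 m and z of bundle_c in the frame of cure_box between 0 and 0.014 m and value of joint knob above 1.15 rad and linear speed of each of bundle_a, bundle_b, bundle_c below 0.02 m/s); the robot touches nothing.
It fails at once if box on (knob past its click) with the cover open (value of joint knob above 0.9 rad and value of joint cover above 0.01 m).
It fails at once if glue bottle moved or tipped (distance of glue_bottle from where it was at the start of the episode above 0.03 m or angle between glue_bottle's own z axis and vertical above 0.5 rad).
It fails at once if spectacle frame moved (distance of frame_1 from where it was at the start of the episode above 0.03 m).
Of bundle_a, bundle_b, bundle_c only 2 to 3 are there at a start; the rules pass over those that are not, and their reading is None.
At some moment in a run one of bundle_a, bundle_b, bundle_c may be knocked a few centimetres aside while the robot is not near it.
Once in a run the grip may slacken for a moment while it holds something.
It also fails if it takes over 210 s, if anything falls off the work surface, if the arm or the gripper's body presses on something with over 40 N, if the wrist force passes 120 N, or if a joint passes its speed limit or range.

ROBOT

A 6-joint arm with a two-finger parallel gripper is mounted at the origin on a cart in front of the work surface, level with it; the furniture and walls round the work are solid. World frame = base frame: x ahead of the robot, y to its left, z up, the work surface at z = 0. Lengths are in m, angles in rad, forces in N, time in s.
With the tool pointing down it reaches from about 0.375 to 0.9 m from the base axis. Payload 3.1 kg.
Tool frame: the origin (TCP) lies on the centre line of the jaws, within the pads' length; the fingertips stand robot.tip_reach ahead of it and the grasp point (between the pads) is the TCP (robot.tip_reach is the distance from the TCP to the fingertips, in m); z points along the fingers, y is the direction in which the jaws open and shut (so a half turn about z gives the same grasp; the last joint's range is limited). The gripper opens to 87 mm and grips with 3 to 60 N. Pads are 19 mm wide; open, the fingers measure 117 mm over their backs; the gripper's body (75 mm by 190 mm) begins 51 mm behind the grasp point.
Start: joints at [-1.351, 0.527, 1.433, -0, 1.181, -0.178], TCP at [0.243, -0.576, 0.242] pointing down, gripper open.
Joint ranges: [-3.08, 3.08], [-0.75, 2.2], [0.22, 2.44], [-1.43, 4.57], [0, 2.65], [-2.85, 2.85]. Speed limits (rad/s): [2.79, 2.79, 3.14, 3.14, 3.14, 3.14].

INTERFACE

Orientations are given as a unit quaternion [x, y, z, w].
In Python, from rig import telemetry, viewer, robot gives the robot as it stands. The module is installed in compiled form; this text tells all that it offers.
- The arm moves only by the tool step_arm, never from a script. Its argument "targets" is a list of rows, each an object of numbers: "dx", "dy", "dz": the shift along the tool's x, y, z in m; "rx", "ry", "rz": the turn, a rotation vector about the tool's x, y, z in degrees. In form: [{"dx": .., "dy": .., "dz": .., "rx": .., "ry": .., "rz": ..}, ...]. A call has exactly 5 rows; each row is the pose to reach, as a shift and turn from the pose measured when the call began, along the tool's axes at that moment; what a row does not reach only later rows make up. A row lasts 1/8 s, in which the tool goes at most 62.5 mm and 10.7 degrees, less where a joint would pass 70% of its speed; a pose out of reach is approached as far as the arm can. A call with a gripper value outside its range is refused whole. "gripper" is the opening, from 0 (shut) to 1 (fully open), set as the call begins (left out, the last holds). The fingers move at their own pace and stop on an object; "force" is the grip in N (left out, the last holds). Time passes only in rows, so rows that repeat a pose let the fingers close, or fill a call up. It gives the time, the measured TCP pose, the force and the opening at its end, in the units of the state.
- telemetry.get_obs(): the state, without advancing time (a new reading comes with each control period).
- viewer.camera(name): name is "scene" or "top" or "wrist"; returns a dict with "img" (400x640x3 uint8, blue, green, red), "depth" (400x640 float32, m along the optical axis (not along the pixel's ray), 0 where there is no reading), "K" (3x3 intrinsics, pixels), "k1" (the pictures are not rectified: a ray, as slopes to the right and down, at radius r is drawn at 1 + k1 r^2 times it, then the intrinsics apply), "R" (3x3) and "t" (3): a world point X has camera coordinates R X + t. Camera axes: x right, y down, z forward; pixel columns grow to the right and rows downward; lengths in m; the calibration is good to about 2 mm. A picture is of the moment at which its call begins.
- robot.hand_in(): hands the job in, once; it reports no verdict.
The state is a dict: "time": time; "q": joint angles; "joint_velocities": joint speeds; "joint_torque": joint torques, N m; "position": TCP position; "tool_rot": TCP orientation; "ft_force": force on the tool from outside, world axes, zero at the start; "moment": the same for the moment, N m; "grip_width": finger opening in m.
Only numpy, scipy, OpenCV 4.12 (cv2) and the standard library are available. Lean on these libraries where they do the work, as an engineer would, in place of code of your own. Each camera call takes 0.05 s, during which the arm holds its last target.

## Working session

There is one attempt and no reset: what is moved stays moved. The work goes in short steps, Python scripts to look and compute and a tool call to move; the robot and the scene stay as the last step left them, time stands still between calls to the robot, and variables do not carry over. Pictures are saved under pics/ and viewed, and the job is handed in when it is done.

Besides the shell and the picture viewer there is one more tool, called after "Call:" by a JSON object that holds its "fn" and its "kwargs", one argument or row to a line. step_arm: Moves the arm, as the interface text tells. Its arguments: {"type":"object","properties":{"targets":{"type":"array"},"gripper":{"type":"number"},"force":{"type":"number"}},"required":["targets"]}

```bash
mkdir -p pics; ls; cat > h.py <<'E'
import numpy as np, cv2
from scipy.spatial.transform import Rotation as Rn
from rig import telemetry, viewer, robot
np.set_printoptions(precision=4,suppress=True)
def cam(n,save=None):
    c=viewer.camera(n)
    if save: cv2.imwrite('pics/'+save,c['img'])
    return c
def ray(c,u,v):
    K=c['K'];x=(u-K[0,2])/K[0,0];y=(v-K[1,2])/K[1,1]
    a,b=x,y
    for _ in range(20):
        r2=a*a+b*b;s=1+c['k1']*r2;a,b=x/s,y/s
    return np.array([a,b,1.0])
def onz(c,u,v,z):
    R=c['R'];o=-R.T@c['t'];d=R.T@ray(c,u,v)
    return o+d*(z-o[2])/d[2]
def dep(c,u,v):
    d=c['depth'][int(v),int(u)]
    return c['R'].T@(ray(c,u,v)*d-c['t'])
def proj(c,X):
    p=c['R']@np.array(X)+c['t'];a,b=p[0]/p[2],p[1]/p[2];s=1+c['k1']*(a*a+b*b)
    return np.array([c['K'][0,0]*a*s+c['K'][0,2],c['K'][1,1]*b*s+c['K'][1,2]])
def cloud(c):
    h,w=c['depth'].shape;K=c['K']
    u,v=np.meshgrid(np.arange(w),np.arange(h))
    x=(u-K[0,2])/K[0,0];y=(v-K[1,2])/K[1,1];a,b=x,y
    for _ in range(20):
        s=1+c['k1']*(a*a+b*b);a,b=x/s,y/s
    P=np.stack([a,b,np.ones_like(a)],-1)*c['depth'][...,None]
    return (P-c['t'])@c['R']
def st():
    o=telemetry.get_obs();return o
E
python3 - <<'E'
from h import *
for n in ['scene','top','wrist']:
    c=cam(n,n+'0.png');print(n,c['K'][0,0],c['k1'],-c['R'].T@c['t'],c['R'][2])
o=st();print(o);print(robot.tip_reach)
E
```

```text
pics
scene 462.2628315529937 0.019009425262638904 [-0.0349  0.6005  0.7571] [ 0.4643 -0.6929 -0.5516]
top 452.0098631156495 -0.09043666678698462 [ 0.4725 -0.2499  0.9827] [ 0.0859  0.0005 -0.9963]
wrist 307.739915827036 -0.05469488340338579 [ 0.3054 -0.5483  0.3832] [-0.2325 -0.0958 -0.9679]
{'time': 0.15, 'q': array([-1.3505,  0.5283,  1.4335, -0.    ,  1.1814, -0.1785]), 'joint_velocities': array([-0.0003, -0.0025, -0.0022, -0.0005,  0.0002, -0.0001]), 'joint_torque': array([  0.0005, -44.0431, -17.6843,   0.0633,   0.0552,  -0.0001]), 'position': array([ 0.2426, -0.5755,  0.2408]), 'tool_rot': array([ 0.9802,  0.1981, -0.    , -0.0008]), 'ft_force': array([-0.2782, -0.168 , -0.6212]), 'moment': array([-0.0207,  0.0628,  0.0271]), 'grip_width': 0.0868660932265638}
0.019
```

View pics/top0.png

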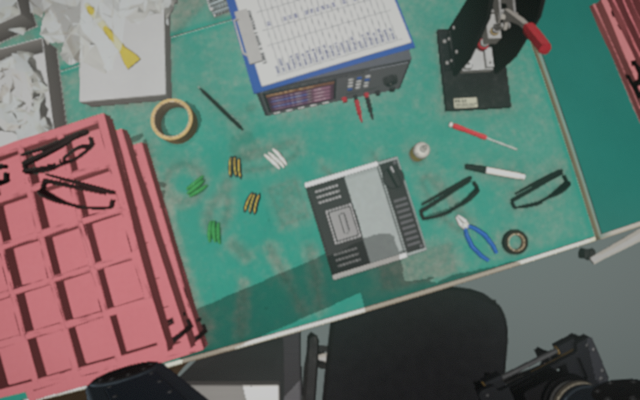

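View pics/scene0.png

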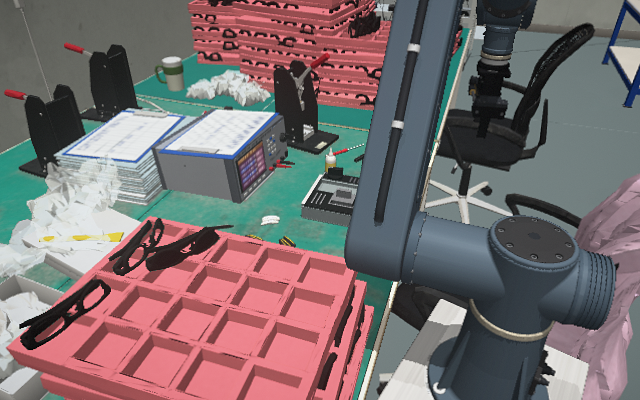

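```bash
python3 - <<'E'
from h import *
c=cam('top')
print(c['R'])
im=c['img'][120:300,150:470];cv2.imwrite('pics/z1.png',cv2.resize(im,None,fx=2.5,fy=2.5,interpolation=cv2.INTER_CUBIC))
for n,u,v,z in [('b1',235,166,.017),('b2',252,203,.017),('c1',306,184,.042),('c2',396,159,.037),('c3',424,247,.037),('c4',334,277,.042),('bottle',421,150,.09),('frame',450,197,.03)]:
    print(n,onz(c,u,v,z),dep(c,u,v))
E
```

```text
[[-0.0174 -0.9998 -0.002 ]
 [-0.9962  0.0175 -0.0858]
 [ 0.0859  0.0005 -0.9963]]
b1 [ 0.622  -0.0721  0.017 ] [ 0.6224 -0.0716  0.0143]
b2 [ 0.5411 -0.1087  0.017 ] [ 0.5416 -0.1078  0.0106]
c1 [ 0.5773 -0.2259  0.042 ] [ 0.5762 -0.2261  0.0515]
c2 [ 0.6279 -0.4173  0.037 ] [ 0.6279 -0.4174  0.0368]
c3 [ 0.4411 -0.4704  0.037 ] [ 0.4412 -0.4696  0.0404]
c4 [ 0.3834 -0.2806  0.042 ] [ 0.3843 -0.2803  0.052 ]
bottle [ 0.6367 -0.4592  0.09  ] [ 0.6403 -0.4638  0.0703]
frame [ 0.5455 -0.5317  0.03  ] [ 0.5476 -0.5397  0.0028]
```

View pics/z1.png

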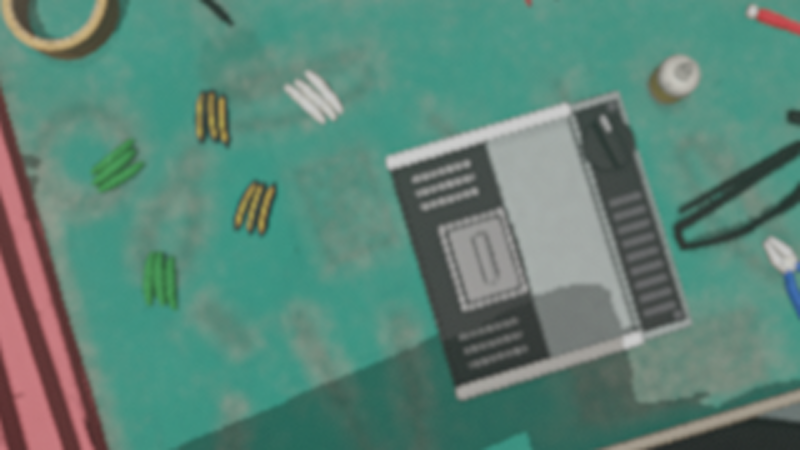

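View pics/wrist0.png

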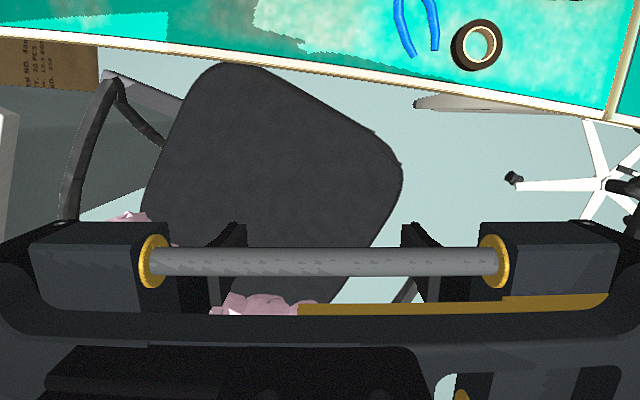

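```bash
cat >> h.py <<'E'
def boxfit(c):
    P=cloud(c).reshape(-1,3)
    m=(P[:,2]>.028)&(P[:,2]<.06)&(P[:,0]>.33)&(P[:,0]<.68)&(P[:,1]<-.2)&(P[:,1]>-.5)
    Q=P[m]
    g=np.zeros((700,700),np.uint8)
    ij=((Q[:,:2]-[.2,-.6])*1000).astype(int); g[ij[:,0].clip(0,699),ij[:,1].clip(0,699)]=255
    g=cv2.morphologyEx(g,cv2.MORPH_CLOSE,np.ones((9,9)));g=cv2.morphologyEx(g,cv2.MORPH_OPEN,np.ones((15,15)))
    cs,_=cv2.findContours(g,cv2.RETR_EXTERNAL,cv2.CHAIN_APPROX_NONE);k=max(cs,key=cv2.contourArea)
    r=cv2.minAreaRect(k);b=cv2.boxPoints(r)
    return r,b[:,::-1]/1000+[.2,-.6],g
E
python3 - <<'E'
from h import *
c=cam('top')
r,b,g=boxfit(c);print(r,b,b.mean(0));cv2.imwrite('pics/g.png',g)
# edges with corners; knob/rib from depth
P=cloud(c).reshape(-1,3)
for lo,hi in [(.064,.076),(.078,.09)]:
    m=(P[:,2]>lo)&(P[:,2]<hi)&(P[:,0]>.38)&(P[:,0]<.66)&(P[:,1]<-.22)&(P[:,1]>-.45)
    Q=P[m];print(lo,len(Q),Q.mean(0),np.median(Q,0));
    if len(Q)>5:
        u,s,vt=np.linalg.svd((Q-Q.mean(0))[:,:2]);print(np.degrees(np.arctan2(vt[0,1],vt[0,0])),s)
hsv=cv2.cvtColor(c['img'],cv2.COLOR_BGR2HSV)
m=cv2.inRange(hsv,(15,110,90),(32,255,255))
n,l,s,ce=cv2.connectedComponentsWithStats(cv2.morphologyEx(m,cv2.MORPH_CLOSE,np.ones((7,7))))
for i in range(1,n):
    if s[i,4]>20: print(s[i],ce[i],onz(c,*ce[i],.012))
E
```

```text
((307.48486328125, 290.52734375), (207.02444458007812, 88.001953125), 73.96766662597656) [[ 0.4032 -0.3634]
 [ 0.3789 -0.2788]
 [ 0.5779 -0.2216]
 [ 0.6022 -0.3062]] [ 0.4905 -0.2925]
0.064 143 [ 0.5835 -0.4042  0.0674] [ 0.586  -0.4086  0.0674]
133.5410921262095 [0.3632 0.1443]
0.078 101 [ 0.4929 -0.3006  0.0834] [ 0.4934 -0.3009  0.0834]
-164.29059515975172 [0.1147 0.0288]
[88  7  5  7 28] [90.0714  9.7857] [1.0001 0.2744 0.012 ]
[104  27   9  13  58] [108.3448  32.6379] [0.9405 0.2261 0.012 ]
[121  46  18  22 206] [128.3738  56.7379] [0.8796 0.1753 0.012 ]
[229 158  12  18 155] [234.3677 166.8968] [ 0.6208 -0.0698  0.012 ]
[245 194  14  18 147] [251.6803 201.966 ] [ 0.5437 -0.1073  0.012 ]
```

```bash
cat >> h.py <<'E'
YAW=-74.0;C=np.array([.5068,-.3492])
def b2w(x,y,z=0): 
    a=np.radians(YAW);return np.array([C[0]+x*np.cos(a)-y*np.sin(a),C[1]+x*np.sin(a)+y*np.cos(a),z])
def w2b(p):
    a=np.radians(YAW);d=np.array(p[:2])-C;return np.array([d[0]*np.cos(a)+d[1]*np.sin(a),-d[0]*np.sin(a)+d[1]*np.cos(a)])
def down(th):
    t=np.radians(th);return np.array([[np.cos(t),np.sin(t),0],[np.sin(t),-np.cos(t),0],[0,0,-1]])
def go(p,th):
    o=telemetry.get_obs();R=Rn.from_quat(o['tool_rot']).as_matrix()
    d=R.T@(np.array(p)-o['position']);r=Rn.from_matrix(R.T@down(th)).as_rotvec(degrees=True)
    print('t',round(o['time'],2),'pos',o['position'],'th',round(float(np.degrees(np.arctan2(R[1,0],R[0,0]))),2),'w',round(o['grip_width'],4),'F',o['ft_force'])
    print('d(mm)',np.round(d*1000,1),'r(deg)',np.round(r,1))
E
python3 - <<'E'
from h import *
go([.545,-.38,.27],28.7)
E
```

```text
t 0.25 pos [ 0.2427 -0.5756  0.241 ] th 22.85 w 0.087 F [-0.4204  0.3921 -0.5654]
d(mm) [354.6 -62.9 -28.8] r(deg) [-0.1 -0.  -5.8]
```

Call:
{"fn": "step_arm", "kwargs": {
  "targets": [
    {"dx": 0.05, "dy": -0.01, "dz": -0.028, "rz": -1},
    {"dx": 0.11, "dy": -0.02, "dz": -0.028, "rz": -2},
    {"dx": 0.17, "dy": -0.03, "dz": -0.028, "rz": -3},
    {"dx": 0.23, "dy": -0.04, "dz": -0.028, "rz": -4},
    {"dx": 0.29, "dy": -0.051, "dz": -0.028, "rz": -6}
  ],
  "gripper": 0.5
}}

```text
invalid input
```

```bash
python3 - <<'E'
from h import *
go([.545,-.38,.27],28.7)
E
```

```text
t 0.25 pos [ 0.2427 -0.5756  0.241 ] th 22.85 w 0.087 F [-0.4204  0.3921 -0.5654]
d(mm) [354.6 -62.9 -28.8] r(deg) [-0.1 -0.  -5.8]
```

Perhaps all six fields are required.

Call:
{"fn": "step_arm", "kwargs": {
  "targets": [
    {"dx": 0.05, "dy": -0.01, "dz": -0.028, "rx": 0, "ry": 0, "rz": -1},
    {"dx": 0.11, "dy": -0.02, "dz": -0.028, "rx": 0, "ry": 0, "rz": -2},
    {"dx": 0.17, "dy": -0.03, "dz": -0.028, "rx": 0, "ry": 0, "rz": -3},
    {"dx": 0.23, "dy": -0.04, "dz": -0.028, "rx": 0, "ry": 0, "rz": -4},
    {"dx": 0.29, "dy": -0.051, "dz": -0.028, "rx": 0, "ry": 0, "rz": -6}
  ],
  "gripper": 0.5
}}

```text
time: 0.88
position: [0.4916, -0.4149, 0.2692]
tool_rot: [0.968, 0.25, 0.0, -0.0]
ft_force: [-0.8, -1.0, -0.1]
grip_width: 0.0474
```

```bash
python3 - <<'E'
from h import *
go([.545,-.38,.27],28.7)
E
```

```text
t 0.88 pos [ 0.4916 -0.4149  0.2692] th 28.9 w 0.0474 F [-0.8428 -1.0193 -0.1434]
d(mm) [63.6 -4.8 -0.8] r(deg) [-0.  -0.   0.2]
```

Call:
{"fn": "step_arm", "kwargs": {
  "targets": [
    {"dx": 0.03, "dy": -0.002, "dz": -0.001, "rx": 0, "ry": 0, "rz": 0},
    {"dx": 0.05, "dy": -0.005, "dz": -0.001, "rx": 0, "ry": 0, "rz": 0},
    {"dx": 0.064, "dy": -0.005, "dz": -0.001, "rx": 0, "ry": 0, "rz": 0},
    {"dx": 0.064, "dy": -0.005, "dz": -0.001, "rx": 0, "ry": 0, "rz": 0},
    {"dx": 0.064, "dy": -0.005, "dz": -0.001, "rx": 0, "ry": 0, "rz": 0}
  ]
}}

```text
time: 1.5
position: [0.5443, -0.3805, 0.2701]
tool_rot: [0.969, 0.249, -0.0, -0.0]
ft_force: [-0.5, -0.3, -0.0]
grip_width: 0.0439
```

```bash
python3 - <<'E'
from h import *
c=cam('wrist','w1.png');print(-c['R'].T@c['t'])
print(proj(c,b2w(.082,.062,.068)),proj(c,b2w(-.048,0,.084)))
E
```

```text
[ 0.604  -0.3468  0.4126]
[367.4289 155.3166] [240.5364 185.9615]
```

View pics/w1.png

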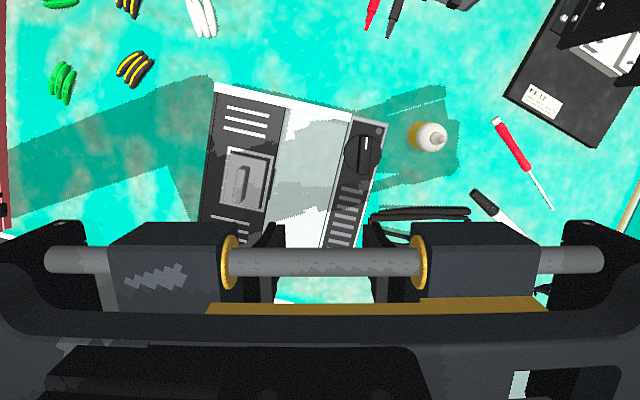

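```bash
python3 - <<'E'
from h import *
c=cam('wrist')
im=c['img'][80:240,190:420];cv2.imwrite('pics/z2.png',cv2.resize(im,None,fx=3.4,fy=3.4,interpolation=cv2.INTER_CUBIC))
P=cloud(c)
for lo,hi,x,y in [(.064,.072,.082,.062),(.08,.088,-.048,0)]:
    w=b2w(x,y);m=(P[...,2]>lo)&(P[...,2]<hi)&(np.hypot(P[...,0]-w[0],P[...,1]-w[1])<.035)
    Q=P[m];r=cv2.minAreaRect((Q[:,:2]*1000).astype(np.float32));v,u=np.nonzero(m)
    print(len(Q),Q.mean(0),w,r,u.mean(),v.mean(), w2b(np.array(r[0])/1000))
    _,s,vt=np.linalg.svd((Q-Q.mean(0))[:,:2],full_matrices=False);print(np.degrees(np.arctan2(vt[0,1],vt[0,0])),s)
m=(P[...,2]>.049)&(P[...,2]<.056)&(np.hypot(P[...,0]-C[0],P[...,1]-C[1])<.16)
print(m.sum())
g=np.zeros(P.shape[:2],np.uint8);g[m]=255;cv2.imwrite('pics/g2.png',g)
E
```

```text
445 [ 0.5878 -0.4081  0.067 ] [ 0.589  -0.4109  0.    ] ((587.2684936523438, -408.47149658203125), (43.87195587158203, 13.298490524291992), 25.20475959777832) 364.55280898876407 154.78202247191012 [0.0792 0.061 ]
-154.46490989601867 [0.2657 0.0793]
324 [ 0.4929 -0.3004  0.0829] [ 0.4936 -0.3031  0.    ] ((492.28948974609375, -300.2667541503906), (40.040828704833984, 10.544509887695312), 15.186057090759277) 238.36111111111111 185.04012345679013 [-0.051  -0.0005]
-164.22491785033785 [0.2064 0.0521]
1692
```

View pics/z2.png

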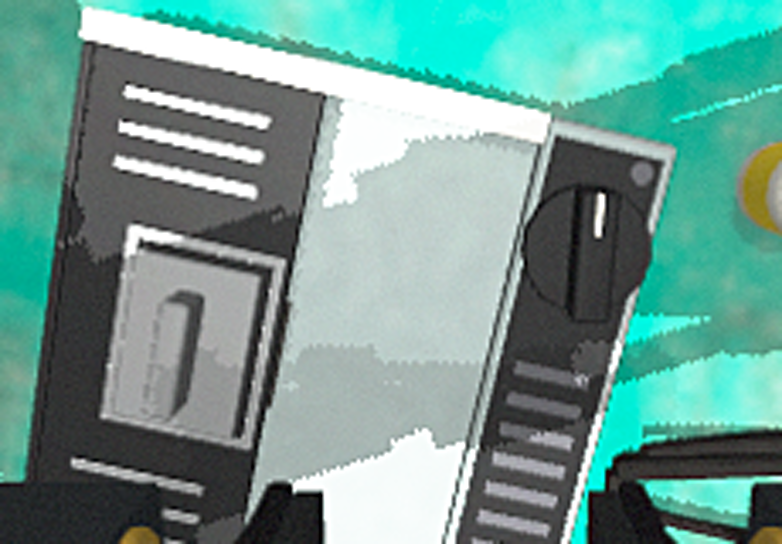

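```bash
sed -i 's/^YAW=.*/YAW=-74.2;C=np.array([.5058,-.3468])/' h.py; python3 - <<'E'
from h import *
go([.5878,-.4088,.12],27)
E
```

```text
t 1.6 pos [ 0.5443 -0.3805  0.2702] th 28.8 w 0.0437 F [ 0.5893 -0.779   0.2196]
d(mm) [ 24.6  45.9 150.1] r(deg) [-0.   0.   1.8]
```

Call:
{"fn": "step_arm", "kwargs": {
  "targets": [
    {"dx": 0.01, "dy": 0.02, "dz": 0.05, "rx": 0, "ry": 0, "rz": 1},
    {"dx": 0.02, "dy": 0.04, "dz": 0.1, "rx": 0, "ry": 0, "rz": 1.8},
    {"dx": 0.0246, "dy": 0.0459, "dz": 0.14, "rx": 0, "ry": 0, "rz": 1.8},
    {"dx": 0.0246, "dy": 0.0459, "dz": 0.15, "rx": 0, "ry": 0, "rz": 1.8},
    {"dx": 0.0246, "dy": 0.0459, "dz": 0.15, "rx": 0, "ry": 0, "rz": 1.8}
  ]
}}

```text
time: 2.22
position: [0.5872, -0.4091, 0.1202]
tool_rot: [0.972, 0.233, -0.0, -0.001]
ft_force: [-0.4, -0.5, -0.2]
grip_width: 0.0433
```

```bash
python3 - <<'E'
from h import *
go([.5878,-.4088,.072],27)
cam('wrist','w2.png')
E
```

```text
t 2.23 pos [ 0.5872 -0.4091  0.1202] th 26.97 w 0.0433 F [-0.3821 -0.5167 -0.2314]
d(mm) [ 0.7  0.1 48.2] r(deg) [-0.1  0.  -0. ]
```

View pics/w2.png

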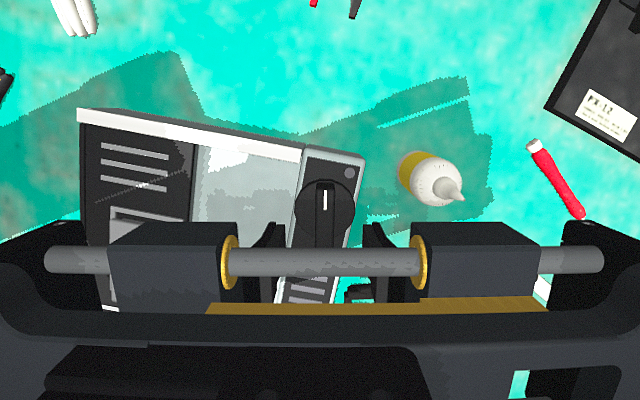

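Call:
{"fn": "step_arm", "kwargs": {
  "targets": [
    {"dx": 0, "dy": 0, "dz": 0.015, "rx": 0, "ry": 0, "rz": 0},
    {"dx": 0, "dy": 0, "dz": 0.03, "rx": 0, "ry": 0, "rz": 0},
    {"dx": 0, "dy": 0, "dz": 0.04, "rx": 0, "ry": 0, "rz": 0},
    {"dx": 0, "dy": 0, "dz": 0.048, "rx": 0, "ry": 0, "rz": 0},
    {"dx": 0, "dy": 0, "dz": 0.048, "rx": 0, "ry": 0, "rz": 0}
  ]
}}

```text
time: 2.9
position: [0.5876, -0.4092, 0.0725]
tool_rot: [0.972, 0.233, -0.0, -0.0]
ft_force: [0.4, -0.6, -0.3]
grip_width: 0.0435
```

Call:
{"fn": "step_arm", "kwargs": {
  "targets": [
    {"dx": 0, "dy": 0, "dz": 0, "rx": 0, "ry": 0, "rz": 0},
    {"dx": 0, "dy": 0, "dz": 0, "rx": 0, "ry": 0, "rz": 0},
    {"dx": 0, "dy": 0, "dz": 0, "rx": 0, "ry": 0, "rz": 0},
    {"dx": 0, "dy": 0, "dz": 0, "rx": 0, "ry": 0, "rz": 0},
    {"dx": 0, "dy": 0, "dz": 0, "rx": 0, "ry": 0, "rz": 0}
  ],
  "gripper": 0,
  "force": 25
}}

```text
time: 3.52
position: [0.5878, -0.4094, 0.0728]
tool_rot: [0.972, 0.233, -0.0, -0.0]
ft_force: [1.0, -0.6, 0.4]
grip_width: 0.0129
```

Call:
{"fn": "step_arm", "kwargs": {
  "targets": [
    {"dx": 0, "dy": 0, "dz": 0, "rx": 0, "ry": 0, "rz": -9},
    {"dx": 0, "dy": 0, "dz": 0, "rx": 0, "ry": 0, "rz": -18},
    {"dx": 0, "dy": 0, "dz": 0, "rx": 0, "ry": 0, "rz": -27},
    {"dx": 0, "dy": 0, "dz": 0, "rx": 0, "ry": 0, "rz": -36},
    {"dx": 0, "dy": 0, "dz": 0, "rx": 0, "ry": 0, "rz": -45}
  ]
}}

```text
time: 4.15
position: [0.5876, -0.4092, 0.0728]
tool_rot: [0.808, 0.59, -0.0, -0.0]
ft_force: [-0.6, -0.7, 0.1]
grip_width: 0.0127
```

```bash
python3 - <<'E'
from h import *
go([.5878,-.4088,.072],105);print(st()['moment'])
E
```

```text
t 4.15 pos [ 0.5876 -0.4092  0.0728] th 72.26 w 0.0127 F [-0.5674 -0.716   0.1482]
d(mm) [0.5 0.  0.8] r(deg) [ -0.   -0.  -32.7]
[ 0.0069  0.0005 -0.0597]
```

Call:
{"fn": "step_arm", "kwargs": {
  "targets": [
    {"dx": 0, "dy": 0, "dz": 0, "rx": 0, "ry": 0, "rz": -9},
    {"dx": 0, "dy": 0, "dz": 0, "rx": 0, "ry": 0, "rz": -18},
    {"dx": 0, "dy": 0, "dz": 0, "rx": 0, "ry": 0, "rz": -27},
    {"dx": 0, "dy": 0, "dz": 0, "rx": 0, "ry": 0, "rz": -32},
    {"dx": 0, "dy": 0, "dz": 0, "rx": 0, "ry": 0, "rz": -32}
  ]
}}

```text
time: 4.78
position: [0.5875, -0.4092, 0.0728]
tool_rot: [0.614, 0.789, -0.0, -0.0]
ft_force: [-1.3, -1.3, 0.0]
grip_width: 0.0129
```

```bash
python3 - <<'E'
from h import *
go([.5878,-.4088,.072],105.8);print(st()['moment'])
E
```

```text
t 4.78 pos [ 0.5875 -0.4092  0.0728] th 104.2 w 0.0129 F [-1.2895 -1.3476  0.0399]
d(mm) [0.3 0.4 0.8] r(deg) [-0.  -0.  -1.6]
[-0.0218 -0.0962  0.0303]
```

Call:
{"fn": "step_arm", "kwargs": {
  "targets": [
    {"dx": 0, "dy": 0, "dz": 0, "rx": 0, "ry": 0, "rz": 0},
    {"dx": 0, "dy": 0, "dz": 0, "rx": 0, "ry": 0, "rz": 0},
    {"dx": 0, "dy": 0, "dz": -0.02, "rx": 0, "ry": 0, "rz": 0},
    {"dx": 0, "dy": 0, "dz": -0.06, "rx": 0, "ry": 0, "rz": 0},
    {"dx": 0, "dy": 0, "dz": -0.1, "rx": 0, "ry": 0, "rz": 0}
  ],
  "gripper": 0.4
}}

```text
time: 5.4
position: [0.5878, -0.4094, 0.1752]
tool_rot: [0.614, 0.789, -0.0, 0.0]
ft_force: [-0.3, -0.6, -0.3]
grip_width: 0.0346
```

```bash
python3 - <<'E'
from h import *
go(b2w(-.048,0,.17),15.8)
E
```

```text
t 5.4 pos [ 0.5878 -0.4094  0.1752] th 104.19 w 0.0346 F [-0.3413 -0.5827 -0.2854]
d(mm) [128.8 -65.5   5.1] r(deg) [ 0.   0.  88.4]
```

Call:
{"fn": "step_arm", "kwargs": {
  "targets": [
    {"dx": 0.02, "dy": -0.01, "dz": 0, "rx": 0, "ry": 0, "rz": 10},
    {"dx": 0.04, "dy": -0.02, "dz": 0, "rx": 0, "ry": 0, "rz": 20},
    {"dx": 0.07, "dy": -0.035, "dz": 0, "rx": 0, "ry": 0, "rz": 30},
    {"dx": 0.1, "dy": -0.05, "dz": 0, "rx": 0, "ry": 0, "rz": 40},
    {"dx": 0.129, "dy": -0.0655, "dz": 0, "rx": 0, "ry": 0, "rz": 50}
  ]
}}

```text
time: 6.02
position: [0.4924, -0.2999, 0.1768]
tool_rot: [0.892, 0.453, 0.0, 0.001]
ft_force: [0.0, -0.6, -0.1]
grip_width: 0.0346
```

Call:
{"fn": "step_arm", "kwargs": {
  "targets": [
    {"dx": 0, "dy": 0, "dz": 0, "rx": 0, "ry": 0, "rz": 10},
    {"dx": 0, "dy": 0, "dz": 0, "rx": 0, "ry": 0, "rz": 20},
    {"dx": 0, "dy": 0, "dz": 0, "rx": 0, "ry": 0, "rz": 30},
    {"dx": 0, "dy": 0, "dz": 0, "rx": 0, "ry": 0, "rz": 38.4},
    {"dx": 0, "dy": 0, "dz": 0, "rx": 0, "ry": 0, "rz": 38.4}
  ]
}}

```text
time: 6.65
position: [0.4928, -0.3003, 0.1782]
tool_rot: [0.991, 0.135, 0.002, 0.002]
ft_force: [0.3, 0.5, 1.0]
grip_width: 0.0346
```

```bash
python3 - <<'E'
from h import *
go(b2w(-.048,0,.1),15.8)
c=cam('wrist','w3.png');P=cloud(c);c2=cam('top','t3.png')
m=(P[...,2]>.064)&(P[...,2]<.072)&(np.hypot(*(P[...,:2]-b2w(.082,.062)[:2]).transpose(2,0,1))<.035)
Q=P[m]
if len(Q)>20:
    print(len(Q),Q.mean(0),cv2.minAreaRect((Q[:,:2]*1000).astype(np.float32)))
for cc in (c,c2):
    P=cloud(cc);m=(P[...,2]>.079)&(P[...,2]<.088)&(np.hypot(*(P[...,:2]-b2w(-.048,0)[:2]).transpose(2,0,1))<.035)
    print(m.sum(),P[m].mean(0) if m.any() else 0,b2w(-.048,0))
E
```

```text
t 6.65 pos [ 0.4928 -0.3003  0.1782] th 15.54 w 0.0346 F [0.2755 0.453  0.9737]
d(mm) [-0.4 -0.1 78.2] r(deg) [ 0.2 -0.1 -0.3]
828 [ 0.5868 -0.4076  0.0671] ((586.7481079101562, -408.35064697265625), (13.331048011779785, 44.72786331176758), 13.796412467956543)
589 [ 0.4933 -0.3003  0.0829] [ 0.4927 -0.3006  0.    ]
0 0 [ 0.4927 -0.3006  0.    ]
```

View pics/w3.png

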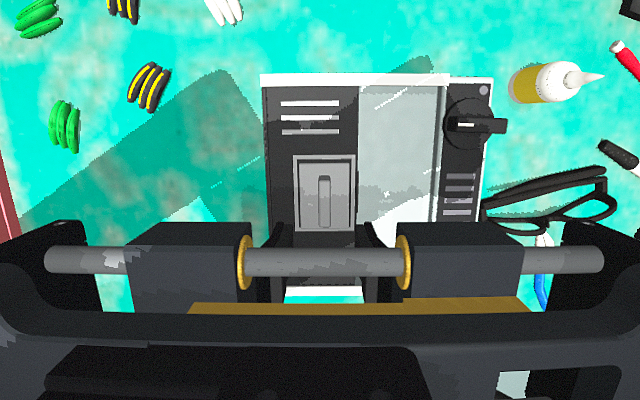

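Call:
{"fn": "step_arm", "kwargs": {
  "targets": [
    {"dx": 0, "dy": 0, "dz": 0.04, "rx": 0, "ry": 0, "rz": 0},
    {"dx": 0, "dy": 0, "dz": 0.07, "rx": 0, "ry": 0, "rz": 0},
    {"dx": 0, "dy": 0, "dz": 0.085, "rx": 0, "ry": 0, "rz": 0},
    {"dx": 0, "dy": 0, "dz": 0.097, "rx": 0, "ry": 0, "rz": 0},
    {"dx": 0, "dy": 0, "dz": 0.097, "rx": 0, "ry": 0, "rz": 0}
  ]
}}

```text
time: 7.38
position: [0.4931, -0.3006, 0.0806]
tool_rot: [0.991, 0.136, 0.001, 0.002]
ft_force: [0.2, -0.0, 0.4]
grip_width: 0.0347
```

Call:
{"fn": "step_arm", "kwargs": {
  "targets": [
    {"dx": 0, "dy": 0, "dz": 0, "rx": 0, "ry": 0, "rz": 0},
    {"dx": 0, "dy": 0, "dz": 0, "rx": 0, "ry": 0, "rz": 0},
    {"dx": 0, "dy": 0, "dz": 0, "rx": 0, "ry": 0, "rz": 0},
    {"dx": 0, "dy": 0, "dz": 0, "rx": 0, "ry": 0, "rz": 0},
    {"dx": 0, "dy": 0, "dz": 0, "rx": 0, "ry": 0, "rz": 0}
  ],
  "gripper": 0,
  "force": 25
}}

```text
time: 8.0
position: [0.4934, -0.301, 0.081]
tool_rot: [0.991, 0.136, 0.002, 0.002]
ft_force: [0.1, -1.1, 0.7]
grip_width: 0.01
```

```bash
python3 - <<'E'
from h import *
go(b2w(-.048,0,.0725),15.8)
E
```

```text
t 8.0 pos [ 0.4934 -0.301   0.081 ] th 15.61 w 0.01 F [ 0.1209 -1.1167  0.7036]
d(mm) [-0.6 -0.6  8.5] r(deg) [ 0.3 -0.1 -0.2]
```

Call:
{"fn": "step_arm", "kwargs": {
  "targets": [
    {"dx": 0, "dy": 0, "dz": 0.004, "rx": 0, "ry": 0, "rz": 0},
    {"dx": 0, "dy": 0, "dz": 0.008, "rx": 0, "ry": 0, "rz": 0},
    {"dx": 0, "dy": 0, "dz": 0.009, "rx": 0, "ry": 0, "rz": 0},
    {"dx": 0, "dy": 0, "dz": 0.009, "rx": 0, "ry": 0, "rz": 0},
    {"dx": 0, "dy": 0, "dz": 0.009, "rx": 0, "ry": 0, "rz": 0}
  ]
}}

```text
time: 8.62
position: [0.4938, -0.3019, 0.0737]
tool_rot: [0.991, 0.136, 0.002, 0.003]
ft_force: [-2.7, 0.1, 13.6]
grip_width: 0.0099
```

Call:
{"fn": "step_arm", "kwargs": {
  "targets": [
    {"dx": 0, "dy": 0.008, "dz": 0.001, "rx": 0, "ry": 0, "rz": 0},
    {"dx": 0, "dy": 0.018, "dz": 0.001, "rx": 0, "ry": 0, "rz": 0},
    {"dx": 0, "dy": 0.028, "dz": 0.001, "rx": 0, "ry": 0, "rz": 0},
    {"dx": 0, "dy": 0.038, "dz": 0.001, "rx": 0, "ry": 0, "rz": 0},
    {"dx": 0, "dy": 0.048, "dz": 0.001, "rx": 0, "ry": 0, "rz": 0}
  ]
}}

```text
time: 9.25
position: [0.5069, -0.3482, 0.0739]
tool_rot: [0.991, 0.136, 0.002, 0.003]
ft_force: [-0.9, 1.8, 8.2]
grip_width: 0.0097
```

```bash
python3 - <<'E'
from h import *
go(b2w(-.048+.0745,0,.074),15.8)
print(w2b(st()['position']))
E
```

```text
t 9.25 pos [ 0.5069 -0.3482  0.0739] th 15.64 w 0.0097 F [-0.9411  1.8285  8.1925]
d(mm) [-0.6 24.9  0.1] r(deg) [ 0.4 -0.2 -0.2]
[0.0016 0.0007]
```

Call:
{"fn": "step_arm", "kwargs": {
  "targets": [
    {"dx": 0, "dy": 0.01, "dz": 0, "rx": 0, "ry": 0, "rz": 0},
    {"dx": 0, "dy": 0.02, "dz": 0, "rx": 0, "ry": 0, "rz": 0},
    {"dx": 0, "dy": 0.026, "dz": 0, "rx": 0, "ry": 0, "rz": 0},
    {"dx": 0, "dy": 0.028, "dz": 0, "rx": 0, "ry": 0, "rz": 0},
    {"dx": 0, "dy": 0.028, "dz": 0, "rx": 0, "ry": 0, "rz": 0}
  ]
}}

```text
time: 9.88
position: [0.5137, -0.3724, 0.0741]
tool_rot: [0.991, 0.136, 0.001, 0.0]
ft_force: [-1.0, 6.1, 8.9]
grip_width: 0.0098
```

```bash
python3 - <<'E'
from h import *
go(b2w(-.048+.0745,0,.074),15.8)
print(w2b(st()['position']))
E
```

```text
t 9.88 pos [ 0.5137 -0.3724  0.0741] th 15.62 w 0.0098 F [-0.959   6.0984  8.8666]
d(mm) [-0.7 -0.3  0.1] r(deg) [ 0.  -0.1 -0.2]
[0.0268 0.0007]
```

Call:
{"fn": "step_arm", "kwargs": {
  "targets": [
    {"dx": 0, "dy": 0, "dz": 0, "rx": 0, "ry": 0, "rz": 0},
    {"dx": 0, "dy": 0, "dz": -0.01, "rx": 0, "ry": 0, "rz": 0},
    {"dx": 0, "dy": 0, "dz": -0.05, "rx": 0, "ry": 0, "rz": 0},
    {"dx": 0, "dy": 0, "dz": -0.1, "rx": 0, "ry": 0, "rz": 0},
    {"dx": 0, "dy": 0, "dz": -0.15, "rx": 0, "ry": 0, "rz": 0}
  ],
  "gripper": 0.6
}}

```text
time: 10.5
position: [0.513, -0.3725, 0.2251]
tool_rot: [0.991, 0.136, 0.001, 0.0]
ft_force: [0.2, -0.8, 0.6]
grip_width: 0.0489
```

```bash
python3 - <<'E'
from h import *
go([.54,-.12,.25],15.8)
E
```

```text
t 10.5 pos [ 0.513  -0.3725  0.2251] th 15.6 w 0.0489 F [ 0.1815 -0.8358  0.5704]
d(mm) [  93.9 -235.9  -24.8] r(deg) [ 0.  -0.1 -0.2]
```

Call:
{"fn": "step_arm", "kwargs": {
  "targets": [
    {"dx": 0.02, "dy": -0.05, "dz": -0.025, "rx": 0, "ry": 0, "rz": 0},
    {"dx": 0.04, "dy": -0.1, "dz": -0.025, "rx": 0, "ry": 0, "rz": 0},
    {"dx": 0.06, "dy": -0.15, "dz": -0.025, "rx": 0, "ry": 0, "rz": 0},
    {"dx": 0.08, "dy": -0.2, "dz": -0.025, "rx": 0, "ry": 0, "rz": 0},
    {"dx": 0.094, "dy": -0.236, "dz": -0.025, "rx": 0, "ry": 0, "rz": 0}
  ]
}}

```text
time: 11.12
position: [0.5398, -0.1178, 0.2503]
tool_rot: [0.991, 0.136, 0.001, 0.0]
ft_force: [0.2, -0.3, -0.2]
grip_width: 0.0521
```

```bash
cat >> h.py <<'E'
def bundles(c,dbg=None):
    P=cloud(c)
    m=((P[...,2]>.008)&(P[...,2]<.03)).astype(np.uint8)*255
    hsv=cv2.cvtColor(c['img'],cv2.COLOR_BGR2HSV)
    out=[]
    yl=cv2.inRange(hsv,(15,100,80),(32,255,255))
    m=cv2.morphologyEx(m,cv2.MORPH_CLOSE,np.ones((5,5)))
    n,l,s,ce=cv2.connectedComponentsWithStats(m)
    for i in range(1,n):
        if s[i,4]<150: continue
        k=l==i; Q=P[k];Q=Q[(Q[:,2]>.006)&(Q[:,2]<.04)]
        r=cv2.minAreaRect((Q[:,:2]*1000).astype(np.float32))
        if max(r[1])>75 or yl[k].mean()/255<.05: continue
        (a,b),an=r[1],r[2]
        yaw=an if a>b else an+90
        _,sv,vt=np.linalg.svd((Q-Q.mean(0))[:,:2],full_matrices=False);py=np.degrees(np.arctan2(vt[0,1],vt[0,0]))%180
        out.append((np.array(r[0])/1000,yaw));print('bundle px',ce[i].round(),'n',s[i,4],'rect',np.round(r[0],1),np.round(r[1],1),'yaw',round(yaw,1),'pca',round(py,1),'ztop',round(np.percentile(Q[:,2],90),4),'mean',Q.mean(0))
    return out
E
python3 - <<'E'
from h import *
c=cam('wrist','w4.png');go([.54,-.12,.25],15.8)
bundles(c)
print('top');bundles(cam('top','t4.png'))
E
```

```text
t 11.18 pos [ 0.5394 -0.1134  0.2502] th 15.77 w 0.0519 F [-0.3757  2.4173 -0.5396]
d(mm) [-1.2  6.5  0.2] r(deg) [-0.2 -0.1 -0. ]
bundle px [225.  12.] n 393 rect [685.7  43.7] [14.3 65.5] yaw 116.3 pca 120.5 ztop 0.0281 mean [0.6853 0.0375 0.019 ]
bundle px [303.  96.] n 840 rect [620.1 -68.3] [50.1 28.7] yaw 4.6 pca 11.7 ztop 0.0148 mean [ 0.6204 -0.069   0.0116]
bundle px [316. 167.] n 723 rect [ 542.2 -105.8] [29.5 46.8] yaw 165.1 pca 156.8 ztop 0.0142 mean [ 0.5425 -0.1068  0.0114]
bundle px [598. 168.] n 385 rect [ 641.7 -458.7] [35.3 18.5] yaw 9.4 pca 5.8 ztop 0.0277 mean [ 0.6419 -0.455   0.0194]
top
```

View pics/w4.png

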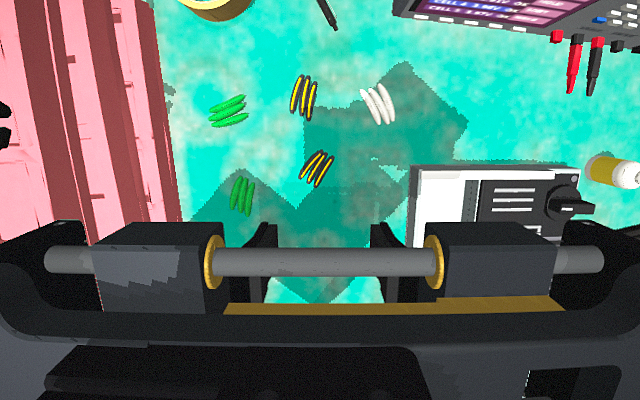

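View pics/t4.png

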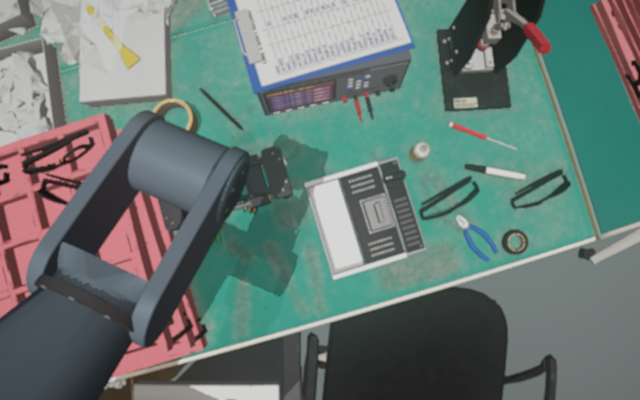

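```bash
python3 - <<'E'
from h import *
c=cv2.imread('pics/w4.png')[60:200,260:360];cv2.imwrite('pics/z4.png',cv2.resize(c,None,fx=5,fy=4.2,interpolation=cv2.INTER_CUBIC))
E
```

```text
(no output)
```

View pics/z4.png

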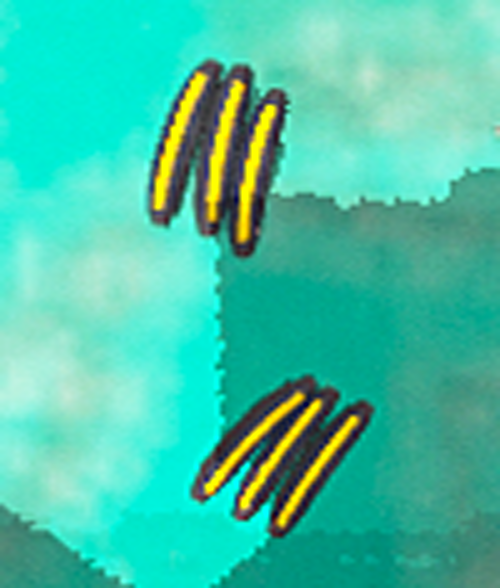

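```bash
cat >> h.py <<'E'
def stripes(c,xy,rad=.04,z=.015):
    hsv=cv2.cvtColor(c['img'],cv2.COLOR_BGR2HSV);yl=cv2.inRange(hsv,(15,100,80),(34,255,255))
    n,l,s,ce=cv2.connectedComponentsWithStats(yl)
    res=[]
    for i in range(1,n):
        if s[i,4]<12: continue
        p=onz(c,*ce[i],z)
        if np.hypot(*(p[:2]-xy))>rad: continue
        v,u=np.nonzero(l==i);Q=np.array([onz(c,a,b,z)[:2] for a,b in zip(u,v)])
        _,sv,vt=np.linalg.svd(Q-Q.mean(0),full_matrices=False)
        pr=(Q-Q.mean(0))@vt[0]
        res.append((Q.mean(0),np.degrees(np.arctan2(vt[0,1],vt[0,0]))%180,np.ptp(pr)));print('stripe',s[i,4],res[-1])
    A=np.array([np.exp(2j*np.radians(r[1])) for r in res]);print('yaw',np.degrees(np.angle(A.sum()))/2%180,'ctr',np.mean([r[0] for r in res],0))
E
python3 - <<'E'
from h import *
c=cam('wrist');print(st()['position'])
bundles(c)
for xy in [(.620,-.069),(.542,-.106)]: stripes(c,xy)
E
```

```text
[ 0.5399 -0.1182  0.2503]
bundle px [227.  11.] n 392 rect [685.4  43.4] [14.  64.3] yaw 116.4 pca 120.2 ztop 0.0283 mean [0.6851 0.0378 0.0192]
bundle px [305.  96.] n 833 rect [620.6 -68.8] [49.3 28.7] yaw 1.6 pca 11.9 ztop 0.0146 mean [ 0.6206 -0.069   0.0116]
bundle px [318. 167.] n 729 rect [ 542.3 -105.9] [29.2 46. ] yaw 165.0 pca 157.6 ztop 0.0143 mean [ 0.5425 -0.1069  0.0114]
bundle px [600. 169.] n 391 rect [ 642.4 -458.6] [35.4 17.8] yaw 4.9 pca 5.8 ztop 0.0285 mean [ 0.6417 -0.4551  0.0194]
stripe 100 (array([ 0.6208, -0.0591]), np.float64(178.49695853686987), np.float64(0.03824910530871343))
stripe 96 (array([ 0.6207, -0.0702]), np.float64(4.719710032951326), np.float64(0.03818937846523084))
stripe 92 (array([ 0.6173, -0.0787]), np.float64(4.9273212708260985), np.float64(0.03751625039399076))
yaw 2.718478750021198 ctr [ 0.6196 -0.0693]
stripe 70 (array([ 0.5441, -0.0983]), np.float64(156.30062935520482), np.float64(0.037480381510073074))
stripe 69 (array([ 0.5422, -0.1058]), np.float64(164.27902462831153), np.float64(0.03762629541667609))
stripe 75 (array([ 0.5399, -0.116 ]), np.float64(165.21408374422614), np.float64(0.03775473937751024))
yaw 161.94012381823705 ctr [ 0.542  -0.1067]
```

```bash
python3 - <<'E'
from h import *
go([.6206,-.069,.08],2.6)
E
```

```text
t 11.28 pos [ 0.5399 -0.1182  0.2503] th 15.78 w 0.0527 F [-0.1539  0.3021  0.0464]
d(mm) [ 90.7 -25.5 170.4] r(deg) [ 0.  -0.1 13.2]
```

Call:
{"fn": "step_arm", "kwargs": {
  "targets": [
    {"dx": 0.03, "dy": -0.008, "dz": 0.03, "rx": 0, "ry": 0, "rz": 5},
    {"dx": 0.06, "dy": -0.016, "dz": 0.07, "rx": 0, "ry": 0, "rz": 10},
    {"dx": 0.0907, "dy": -0.0255, "dz": 0.12, "rx": 0, "ry": 0, "rz": 13.2},
    {"dx": 0.0907, "dy": -0.0255, "dz": 0.16, "rx": 0, "ry": 0, "rz": 13.2},
    {"dx": 0.0907, "dy": -0.0255, "dz": 0.17, "rx": 0, "ry": 0, "rz": 13.2}
  ],
  "gripper": 0.6
}}

```text
time: 11.9
position: [0.6188, -0.0698, 0.0772]
tool_rot: [1.0, 0.022, -0.002, -0.001]
ft_force: [-0.8, 0.5, -0.1]
grip_width: 0.0523
```

```bash
python3 - <<'E'
from h import *
c=cam('wrist','w5.png')
go([.6206,-.069,.023],2.6)
stripes(c,(.62,-.07))
E
```

```text
t 11.95 pos [ 0.6192 -0.0699  0.0777] th 2.51 w 0.052 F [ 0.3931  0.5155 -0.9319]
d(mm) [ 1.6 -0.8 54.7] r(deg) [-0.1  0.1 -0.1]
stripe 192 (array([ 0.6224, -0.0589]), np.float64(178.3447566753413), np.float64(0.03727601715984136))
stripe 188 (array([ 0.6218, -0.0701]), np.float64(4.581080865238647), np.float64(0.037391091898533665))
stripe 201 (array([ 0.6194, -0.0784]), np.float64(4.558896810625328), np.float64(0.0369226538172925))
yaw 2.4985547579996004 ctr [ 0.6212 -0.0691]
```

View pics/w5.png

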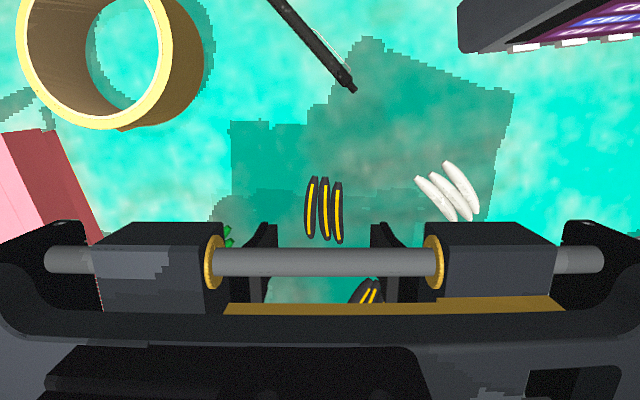

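Call:
{"fn": "step_arm", "kwargs": {
  "targets": [
    {"dx": 0.0015, "dy": -0.0008, "dz": 0.02, "rx": 0, "ry": 0, "rz": 0},
    {"dx": 0.0015, "dy": -0.0008, "dz": 0.038, "rx": 0, "ry": 0, "rz": 0},
    {"dx": 0.0015, "dy": -0.0008, "dz": 0.05, "rx": 0, "ry": 0, "rz": 0},
    {"dx": 0.0015, "dy": -0.0008, "dz": 0.0545, "rx": 0, "ry": 0, "rz": 0},
    {"dx": 0.0015, "dy": -0.0008, "dz": 0.0545, "rx": 0, "ry": 0, "rz": 0}
  ]
}}

```text
time: 12.58
position: [0.6205, -0.069, 0.0231]
tool_rot: [1.0, 0.022, -0.001, -0.0]
ft_force: [0.2, -1.3, 1.2]
grip_width: 0.0524
```

Call:
{"fn": "step_arm", "kwargs": {
  "targets": [
    {"dx": 0, "dy": 0, "dz": 0, "rx": 0, "ry": 0, "rz": 0},
    {"dx": 0, "dy": 0, "dz": 0, "rx": 0, "ry": 0, "rz": 0},
    {"dx": 0, "dy": 0, "dz": 0, "rx": 0, "ry": 0, "rz": 0},
    {"dx": 0, "dy": 0, "dz": 0, "rx": 0, "ry": 0, "rz": 0},
    {"dx": 0, "dy": 0, "dz": 0, "rx": 0, "ry": 0, "rz": 0}
  ],
  "gripper": 0,
  "force": 20
}}

```text
time: 13.2
position: [0.6207, -0.069, 0.0234]
tool_rot: [1.0, 0.022, -0.001, -0.0]
ft_force: [-0.3, 0.3, 2.8]
grip_width: 0.0271
```

Call:
{"fn": "step_arm", "kwargs": {
  "targets": [
    {"dx": 0, "dy": 0, "dz": -0.01, "rx": 0, "ry": 0, "rz": 0},
    {"dx": 0, "dy": 0, "dz": -0.03, "rx": 0, "ry": 0, "rz": 0},
    {"dx": 0, "dy": 0, "dz": -0.06, "rx": 0, "ry": 0, "rz": 0},
    {"dx": 0, "dy": 0, "dz": -0.09, "rx": 0, "ry": 0, "rz": 0},
    {"dx": 0, "dy": 0, "dz": -0.11, "rx": 0, "ry": 0, "rz": 0}
  ]
}}

```text
time: 13.82
position: [0.6218, -0.0693, 0.1366]
tool_rot: [1.0, 0.022, 0.001, 0.0]
ft_force: [0.0, -0.6, -0.8]
grip_width: 0.0274
```

```bash
python3 - <<'E'
from h import *
c=cam('wrist','w6.png')
go(b2w(-.062,.05,.14),-74.2)
E
```

```text
t 13.88 pos [ 0.6233 -0.0697  0.139 ] th 2.52 w 0.0274 F [0.5917 0.1294 0.5916]
d(mm) [-95.2 199.8  -1.1] r(deg) [-0.1 -0.3 76.7]
```

View pics/w6.png

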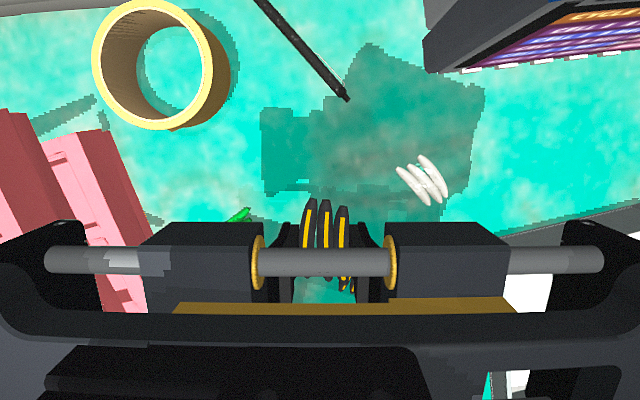

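Call:
{"fn": "step_arm", "kwargs": {
  "targets": [
    {"dx": -0.01, "dy": 0.025, "dz": 0, "rx": 0, "ry": 0, "rz": 10},
    {"dx": -0.025, "dy": 0.055, "dz": 0, "rx": 0, "ry": 0, "rz": 20},
    {"dx": -0.045, "dy": 0.095, "dz": 0, "rx": 0, "ry": 0, "rz": 30},
    {"dx": -0.065, "dy": 0.135, "dz": 0, "rx": 0, "ry": 0, "rz": 40},
    {"dx": -0.08, "dy": 0.17, "dz": 0, "rx": 0, "ry": 0, "rz": 50}
  ]
}}

```text
time: 14.5
position: [0.5501, -0.2444, 0.1395]
tool_rot: [0.914, -0.405, 0.003, -0.0]
ft_force: [0.1, -0.2, -0.3]
grip_width: 0.0274
```

```bash
python3 - <<'E'
from h import *
go(b2w(-.062,.05,.12),-74.2)
E
```

```text
t 14.5 pos [ 0.5501 -0.2444  0.1395] th -47.84 w 0.0274 F [ 0.1207 -0.2436 -0.2554]
d(mm) [12.7 29.3 19.5] r(deg) [-0.2 -0.3 26.4]
```

Call:
{"fn": "step_arm", "kwargs": {
  "targets": [
    {"dx": 0.006, "dy": 0.014, "dz": 0.005, "rx": 0, "ry": 0, "rz": 10},
    {"dx": 0.012, "dy": 0.025, "dz": 0.01, "rx": 0, "ry": 0, "rz": 20},
    {"dx": 0.0127, "dy": 0.0293, "dz": 0.015, "rx": -0.2, "ry": -0.3, "rz": 26.4},
    {"dx": 0.0127, "dy": 0.0293, "dz": 0.0195, "rx": -0.2, "ry": -0.3, "rz": 26.4},
    {"dx": 0.0127, "dy": 0.0293, "dz": 0.0195, "rx": -0.2, "ry": -0.3, "rz": 26.4}
  ]
}}

```text
time: 15.12
position: [0.5368, -0.2732, 0.1199]
tool_rot: [0.798, -0.603, -0.0, -0.001]
ft_force: [-0.4, 1.3, -0.2]
grip_width: 0.0276
```

```bash
python3 - <<'E'
from h import *
c=cam('wrist','w7.png')
print(w2b(st()['position']))
go(b2w(-.062,.05,.031),-74.2)
E
```

```text
[-0.0623  0.0501]
t 15.18 pos [ 0.537  -0.2732  0.1201] th -74.14 w 0.0276 F [-0.066  -0.182  -0.4353]
d(mm) [ 0.4  0.2 89.1] r(deg) [-0.   0.1  0.1]
```

View pics/w7.png

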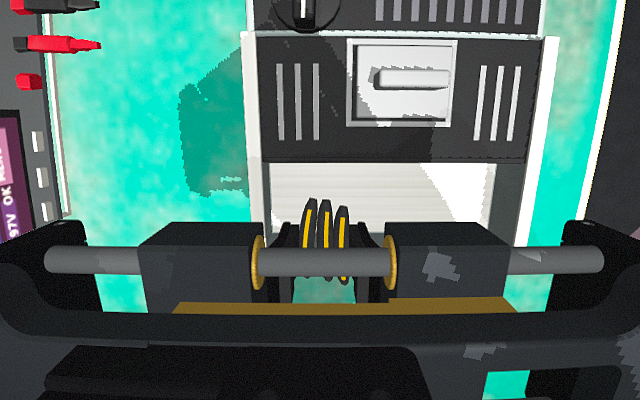

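Call:
{"fn": "step_arm", "kwargs": {
  "targets": [
    {"dx": -0.001, "dy": 0, "dz": 0.025, "rx": 0, "ry": 0, "rz": 0},
    {"dx": -0.001, "dy": 0, "dz": 0.05, "rx": 0, "ry": 0, "rz": 0},
    {"dx": -0.001, "dy": 0, "dz": 0.075, "rx": 0, "ry": 0, "rz": 0},
    {"dx": -0.001, "dy": 0, "dz": 0.087, "rx": 0, "ry": 0, "rz": 0},
    {"dx": -0.001, "dy": 0, "dz": 0.0895, "rx": 0, "ry": 0, "rz": 0}
  ]
}}

```text
time: 15.8
position: [0.5367, -0.2718, 0.0302]
tool_rot: [0.798, -0.602, -0.001, -0.001]
ft_force: [0.4, -0.8, 0.7]
grip_width: 0.0277
```

Call:
{"fn": "step_arm", "kwargs": {
  "targets": [
    {"dx": 0, "dy": 0, "dz": 0, "rx": 0, "ry": 0, "rz": 0},
    {"dx": 0, "dy": 0, "dz": 0, "rx": 0, "ry": 0, "rz": 0},
    {"dx": 0, "dy": 0, "dz": 0, "rx": 0, "ry": 0, "rz": 0},
    {"dx": 0, "dy": 0, "dz": 0, "rx": 0, "ry": 0, "rz": 0},
    {"dx": 0, "dy": 0, "dz": 0, "rx": 0, "ry": 0, "rz": 0}
  ]
}}

```text
time: 16.42
position: [0.5368, -0.2718, 0.0304]
tool_rot: [0.798, -0.602, -0.0, -0.001]
ft_force: [0.3, 0.3, -0.6]
grip_width: 0.0277
```

Call:
{"fn": "step_arm", "kwargs": {
  "targets": [
    {"dx": 0, "dy": 0, "dz": 0.001, "rx": 0, "ry": 0, "rz": 0},
    {"dx": 0, "dy": 0, "dz": 0.001, "rx": 0, "ry": 0, "rz": 0},
    {"dx": 0, "dy": 0, "dz": 0.001, "rx": 0, "ry": 0, "rz": 0},
    {"dx": 0, "dy": 0, "dz": 0.001, "rx": 0, "ry": 0, "rz": 0},
    {"dx": 0, "dy": 0, "dz": 0.001, "rx": 0, "ry": 0, "rz": 0}
  ],
  "gripper": 0.5
}}

```text
time: 17.05
position: [0.5368, -0.2718, 0.0294]
tool_rot: [0.798, -0.602, -0.0, -0.001]
ft_force: [0.7, -0.1, 0.4]
grip_width: 0.0434
```

Call:
{"fn": "step_arm", "kwargs": {
  "targets": [
    {"dx": 0, "dy": 0, "dz": -0.02, "rx": 0, "ry": 0, "rz": 0},
    {"dx": 0, "dy": 0, "dz": -0.06, "rx": 0, "ry": 0, "rz": 0},
    {"dx": 0, "dy": 0, "dz": -0.1, "rx": 0, "ry": 0, "rz": 0},
    {"dx": -0.02, "dy": 0, "dz": -0.14, "rx": 0, "ry": 0, "rz": 0},
    {"dx": -0.04, "dy": 0, "dz": -0.18, "rx": 0, "ry": 0, "rz": 0}
  ]
}}

```text
time: 17.68
position: [0.5257, -0.2333, 0.2122]
tool_rot: [0.798, -0.603, 0.0, -0.001]
ft_force: [-0.5, -0.5, -0.2]
grip_width: 0.0434
```

```bash
python3 - <<'E'
from h import *
c=cam('wrist','w8.png')
go([.5423,-.106,.2],-17)
stripes(c,b2w(-.062,.05)[:2],z=.02);print(b2w(-.062,.05))
stripes(cam('top','t8.png'),(.542,-.106),.08)
E
```

```text
t 17.73 pos [ 0.527  -0.232   0.2174] th -74.03 w 0.0436 F [-1.2165  0.9284  2.2345]
d(mm) [-117.   -49.2   17.2] r(deg) [ -0.2  -0.4 -57. ]
stripe 96 (array([ 0.5462, -0.2695]), np.float64(101.48894522476604), np.float64(0.037523732199491774))
stripe 88 (array([ 0.5351, -0.2718]), np.float64(107.86256082821859), np.float64(0.0384771382571989))
stripe 96 (array([ 0.5266, -0.2713]), np.float64(107.56437151820965), np.float64(0.0376360764478014))
yaw 105.64224923460695 ctr [ 0.536  -0.2709]
[ 0.537  -0.2735  0.    ]
stripe 65 (array([ 0.545 , -0.1026]), np.float64(156.2269951155896), np.float64(0.034386004080504684))
stripe 35 (array([ 0.5388, -0.1151]), np.float64(167.84896846512757), np.float64(0.0286617307486617))
yaw 162.03798179035857 ctr [ 0.5419 -0.1088]
```

View pics/w8.png

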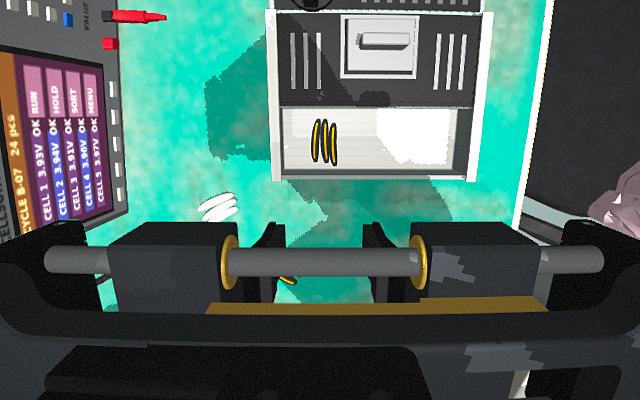

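View pics/t8.png

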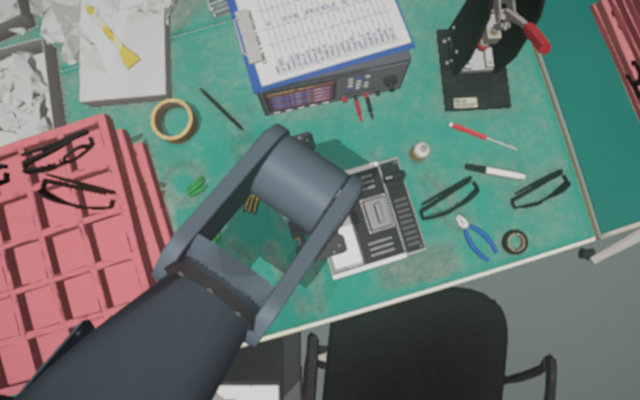

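Call:
{"fn": "step_arm", "kwargs": {
  "targets": [
    {"dx": -0.025, "dy": -0.01, "dz": 0.01, "rx": 0, "ry": 0, "rz": -10},
    {"dx": -0.05, "dy": -0.02, "dz": 0.01, "rx": 0, "ry": 0, "rz": -20},
    {"dx": -0.08, "dy": -0.033, "dz": 0.01, "rx": 0, "ry": 0, "rz": -30},
    {"dx": -0.105, "dy": -0.045, "dz": 0.01, "rx": 0, "ry": 0, "rz": -40},
    {"dx": -0.117, "dy": -0.049, "dz": 0.01, "rx": 0, "ry": 0, "rz": -50}
  ],
  "gripper": 0.6
}}

```text
time: 18.4
position: [0.5424, -0.1059, 0.2052]
tool_rot: [0.979, -0.204, 0.004, 0.001]
ft_force: [-0.0, 1.0, 0.2]
grip_width: 0.0524
```

```bash
python3 - <<'E'
from h import *
go([.5423,-.106,.10],-17)
E
```

```text
t 18.4 pos [ 0.5424 -0.1059  0.2052] th -23.59 w 0.0524 F [-0.0394  1.0017  0.196 ]
d(mm) [ -0.9   0.1 105.2] r(deg) [ 0.  -0.5 -6.6]
```

Call:
{"fn": "step_arm", "kwargs": {
  "targets": [
    {"dx": -0.001, "dy": 0, "dz": 0.03, "rx": 0, "ry": -0.5, "rz": -6.6},
    {"dx": -0.001, "dy": 0, "dz": 0.07, "rx": 0, "ry": -0.5, "rz": -6.6},
    {"dx": -0.001, "dy": 0, "dz": 0.11, "rx": 0, "ry": -0.5, "rz": -6.6},
    {"dx": -0.001, "dy": 0, "dz": 0.125, "rx": 0, "ry": -0.5, "rz": -6.6},
    {"dx": -0.001, "dy": 0, "dz": 0.125, "rx": 0, "ry": -0.5, "rz": -6.6}
  ]
}}

```text
time: 19.02
position: [0.542, -0.106, 0.0797]
tool_rot: [0.989, -0.148, -0.001, 0.0]
ft_force: [0.5, -0.2, 0.6]
grip_width: 0.0524
```

```bash
python3 - <<'E'
from h import *
c=cam('wrist','w9.png')
stripes(c,(.542,-.106))
go([.5425,-.1065,.023],-17)
E
```

```text
stripe 196 (array([ 0.54  , -0.1162]), np.float64(165.0409593537858), np.float64(0.0371720737961696))
stripe 168 (array([ 0.5449, -0.0991]), np.float64(156.0488315608613), np.float64(0.036822278661004265))
stripe 165 (array([ 0.5429, -0.1064]), np.float64(163.77311310133328), np.float64(0.036402822477746774))
yaw 161.62935729958613 ctr [ 0.5426 -0.1072]
t 19.07 pos [ 0.5429 -0.1063  0.0807] th -17.0 w 0.0524 F [ 0.2287 -0.4996 -0.2569]
d(mm) [-0.3  0.3 57.7] r(deg) [ 0. -0.  0.]
```

View pics/w9.png

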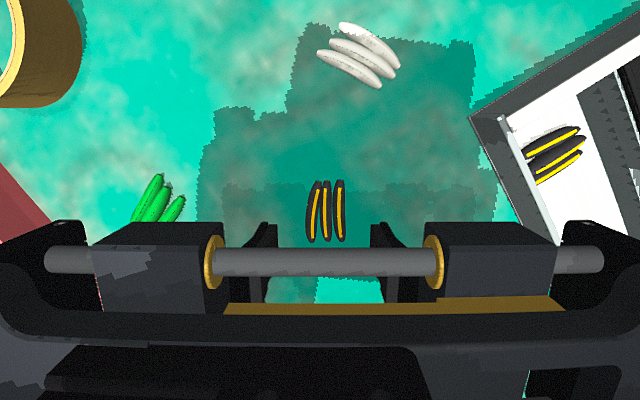

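Call:
{"fn": "step_arm", "kwargs": {
  "targets": [
    {"dx": 0, "dy": 0, "dz": 0.02, "rx": 0, "ry": 0, "rz": 0},
    {"dx": 0, "dy": 0, "dz": 0.04, "rx": 0, "ry": 0, "rz": 0},
    {"dx": 0, "dy": 0, "dz": 0.053, "rx": 0, "ry": 0, "rz": 0},
    {"dx": 0, "dy": 0, "dz": 0.0575, "rx": 0, "ry": 0, "rz": 0},
    {"dx": 0, "dy": 0, "dz": 0.0575, "rx": 0, "ry": 0, "rz": 0}
  ]
}}

```text
time: 19.7
position: [0.5432, -0.1065, 0.0236]
tool_rot: [0.989, -0.148, 0.001, 0.0]
ft_force: [-0.1, -0.3, -0.3]
grip_width: 0.0525
```

Call:
{"fn": "step_arm", "kwargs": {
  "targets": [
    {"dx": 0, "dy": 0, "dz": 0, "rx": 0, "ry": 0, "rz": 0},
    {"dx": 0, "dy": 0, "dz": 0, "rx": 0, "ry": 0, "rz": 0},
    {"dx": 0, "dy": 0, "dz": 0, "rx": 0, "ry": 0, "rz": 0},
    {"dx": 0, "dy": 0, "dz": 0, "rx": 0, "ry": 0, "rz": 0},
    {"dx": 0, "dy": 0, "dz": 0, "rx": 0, "ry": 0, "rz": 0}
  ],
  "gripper": 0,
  "force": 20
}}

```text
time: 20.32
position: [0.5434, -0.1066, 0.0239]
tool_rot: [0.989, -0.148, 0.001, 0.001]
ft_force: [0.3, -0.6, 2.5]
grip_width: 0.0278
```

Call:
{"fn": "step_arm", "kwargs": {
  "targets": [
    {"dx": 0, "dy": 0, "dz": -0.01, "rx": 0, "ry": 0, "rz": 0},
    {"dx": 0, "dy": 0, "dz": -0.03, "rx": 0, "ry": 0, "rz": 0},
    {"dx": 0, "dy": 0, "dz": -0.06, "rx": 0, "ry": 0, "rz": 0},
    {"dx": 0, "dy": 0, "dz": -0.09, "rx": 0, "ry": 0, "rz": 0},
    {"dx": 0, "dy": 0, "dz": -0.11, "rx": 0, "ry": 0, "rz": 0}
  ]
}}

```text
time: 20.95
position: [0.5436, -0.1065, 0.1357]
tool_rot: [0.989, -0.148, 0.002, 0.001]
ft_force: [0.7, 0.0, -0.4]
grip_width: 0.0282
```

```bash
python3 - <<'E'
from h import *
c=cam('wrist','w10.png')
go(b2w(-.063,-.04,.14),-74.2)
E
```

```text
t 21.0 pos [ 0.5449 -0.1069  0.1378] th -16.98 w 0.0283 F [0.4406 0.2377 1.6554]
d(mm) [-35.  209.5  -2.2] r(deg) [-0.1 -0.4 57.2]
```

View pics/w10.png

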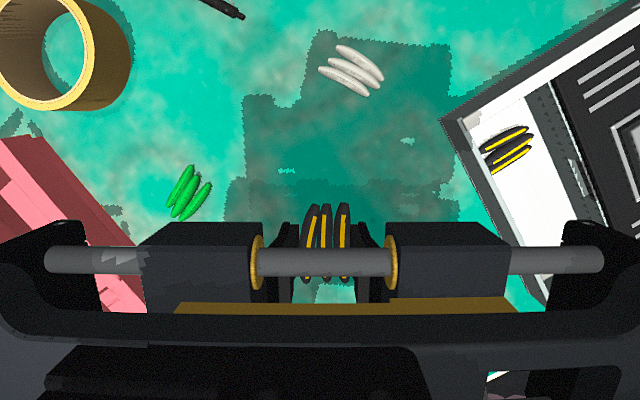

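Call:
{"fn": "step_arm", "kwargs": {
  "targets": [
    {"dx": -0.006, "dy": 0.035, "dz": 0, "rx": 0, "ry": 0, "rz": 10},
    {"dx": -0.012, "dy": 0.075, "dz": 0, "rx": 0, "ry": 0, "rz": 20},
    {"dx": -0.02, "dy": 0.12, "dz": 0, "rx": 0, "ry": 0, "rz": 30},
    {"dx": -0.028, "dy": 0.165, "dz": 0, "rx": 0, "ry": 0, "rz": 40},
    {"dx": -0.035, "dy": 0.2, "dz": 0, "rx": 0, "ry": 0, "rz": 50}
  ]
}}

```text
time: 21.62
position: [0.452, -0.2894, 0.1376]
tool_rot: [0.832, -0.555, 0.004, -0.0]
ft_force: [0.4, -0.8, -0.1]
grip_width: 0.0285
```

```bash
python3 - <<'E'
from h import *
go(b2w(-.063,-.04,.12),-74.2)
E
```

```text
t 21.62 pos [ 0.452  -0.2894  0.1376] th -67.37 w 0.0285 F [ 0.3999 -0.7663 -0.0517]
d(mm) [ 6.2  4.7 17.7] r(deg) [-0.3 -0.3  6.8]
```

Call:
{"fn": "step_arm", "kwargs": {
  "targets": [
    {"dx": 0.003, "dy": 0.003, "dz": 0.0, "rx": 0, "ry": 0, "rz": 4},
    {"dx": 0.006, "dy": 0.005, "dz": 0.005, "rx": -0.3, "ry": -0.3, "rz": 6.8},
    {"dx": 0.006, "dy": 0.005, "dz": 0.017, "rx": -0.3, "ry": -0.3, "rz": 6.8},
    {"dx": 0.006, "dy": 0.005, "dz": 0.017, "rx": -0.3, "ry": -0.3, "rz": 6.8},
    {"dx": 0.006, "dy": 0.005, "dz": 0.017, "rx": -0.3, "ry": -0.3, "rz": 6.8}
  ]
}}

```text
time: 22.25
position: [0.4497, -0.2965, 0.1204]
tool_rot: [0.798, -0.603, -0.0, -0.0]
ft_force: [0.3, -0.5, -0.2]
grip_width: 0.0281
```

```bash
python3 - <<'E'
from h import *
c=cam('wrist','w11.png')
go(b2w(-.063,-.04,.030),-74.2)
stripes(c,b2w(-.064,.05)[:2],z=.02);
E
```

```text
t 22.3 pos [ 0.4499 -0.2966  0.1206] th -74.12 w 0.028 F [ 0.8782 -0.1164 -0.1086]
d(mm) [ 0.5 -0.1 90.6] r(deg) [-0.  -0.   0.1]
stripe 133 (array([ 0.5459, -0.2714]), np.float64(100.94291135015749), np.float64(0.036955064474857885))
stripe 173 (array([ 0.5356, -0.2723]), np.float64(108.07378810632969), np.float64(0.03773501801454876))
stripe 173 (array([ 0.5262, -0.2734]), np.float64(106.25104146690764), np.float64(0.03432254312505191))
yaw 105.09217890579977 ctr [ 0.5359 -0.2724]
```

View pics/w11.png

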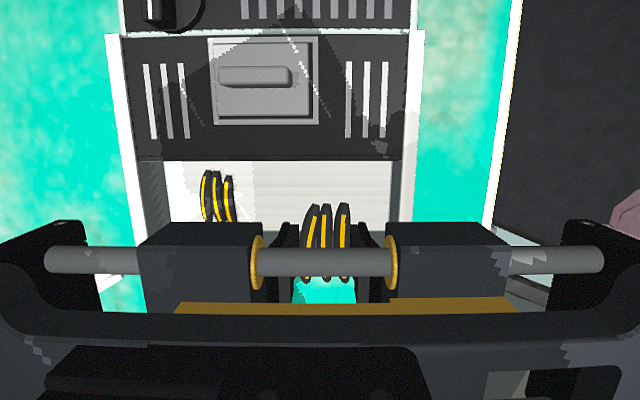

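Call:
{"fn": "step_arm", "kwargs": {
  "targets": [
    {"dx": 0, "dy": 0, "dz": 0.025, "rx": 0, "ry": 0, "rz": 0},
    {"dx": 0, "dy": 0, "dz": 0.05, "rx": 0, "ry": 0, "rz": 0},
    {"dx": 0, "dy": 0, "dz": 0.075, "rx": 0, "ry": 0, "rz": 0},
    {"dx": 0, "dy": 0, "dz": 0.087, "rx": 0, "ry": 0, "rz": 0},
    {"dx": 0, "dy": 0, "dz": 0.0905, "rx": 0, "ry": 0, "rz": 0}
  ]
}}

```text
time: 22.92
position: [0.4499, -0.2964, 0.0298]
tool_rot: [0.798, -0.603, -0.0, -0.0]
ft_force: [-1.9, 3.0, 11.3]
grip_width: 0.0283
```

Call:
{"fn": "step_arm", "kwargs": {
  "targets": [
    {"dx": 0, "dy": 0, "dz": 0, "rx": 0, "ry": 0, "rz": 0},
    {"dx": 0, "dy": 0, "dz": 0, "rx": 0, "ry": 0, "rz": 0},
    {"dx": 0, "dy": 0, "dz": 0, "rx": 0, "ry": 0, "rz": 0},
    {"dx": 0, "dy": 0, "dz": 0, "rx": 0, "ry": 0, "rz": 0},
    {"dx": 0, "dy": 0, "dz": 0, "rx": 0, "ry": 0, "rz": 0}
  ],
  "gripper": 0.5
}}

```text
time: 23.55
position: [0.4499, -0.2965, 0.0299]
tool_rot: [0.798, -0.603, -0.0, 0.0]
ft_force: [0.2, -0.7, -0.5]
grip_width: 0.0434
```

Call:
{"fn": "step_arm", "kwargs": {
  "targets": [
    {"dx": 0, "dy": 0, "dz": -0.02, "rx": 0, "ry": 0, "rz": 0},
    {"dx": 0, "dy": 0, "dz": -0.06, "rx": 0, "ry": 0, "rz": 0},
    {"dx": 0, "dy": 0, "dz": -0.1, "rx": 0, "ry": 0, "rz": 0},
    {"dx": -0.02, "dy": 0, "dz": -0.14, "rx": 0, "ry": 0, "rz": 0},
    {"dx": -0.04, "dy": 0, "dz": -0.18, "rx": 0, "ry": 0, "rz": 0}
  ]
}}

```text
time: 24.18
position: [0.4387, -0.2576, 0.2111]
tool_rot: [0.798, -0.603, -0.0, -0.0]
ft_force: [0.4, 0.2, -0.1]
grip_width: 0.0438
```

```bash
python3 - <<'E'
from h import *
c=cam('wrist','w12.png')
for y in (.05,-.04):
    stripes(c,b2w(-.064,y)[:2],z=.02);
P=cloud(c)
for y in (.05,-.04):
    w=b2w(-.063,y);m=(np.hypot(P[...,0]-w[0],P[...,1]-w[1])<.035)&(P[...,2]>.013)&(P[...,2]<.038)
    Q=P[m];r=cv2.minAreaRect((Q[:,:2]*1000).astype(np.float32));print(len(Q),w2b(np.array(r[0])/1000),r,np.percentile(Q[:,2],[10,50,95]))
cam('top','t12.png')
E
```

```text
stripe 105 (array([ 0.546 , -0.2701]), np.float64(101.83779080336839), np.float64(0.037585621001377925))
stripe 125 (array([ 0.5357, -0.2729]), np.float64(108.15803293123702), np.float64(0.03855815500062136))
stripe 124 (array([ 0.5257, -0.2714]), np.float64(107.95904325526378), np.float64(0.037656397782918107))
yaw 105.98858282630837 ctr [ 0.5358 -0.2714]
stripe 93 (array([ 0.4495, -0.2945]), np.float64(105.9779286060209), np.float64(0.03735593735214093))
stripe 95 (array([ 0.4398, -0.2978]), np.float64(107.06997135154012), np.float64(0.03739601043480695))
stripe 83 (array([ 0.457 , -0.2924]), np.float64(98.16685644462012), np.float64(0.03781921427076413))
yaw 103.74675587817842 ctr [ 0.4488 -0.2949]
996 [-0.0624  0.0506] ((537.5015258789062, -273.0017395019531), (28.066251754760742, 68.48072814941406), 18.34273910522461) [0.0145 0.0176 0.0243]
991 [-0.0623 -0.0397] ((450.62384033203125, -297.6617736816406), (28.708768844604492, 67.76007843017578), 16.432212829589844) [0.0146 0.0177 0.0241]
```

View pics/w12.png

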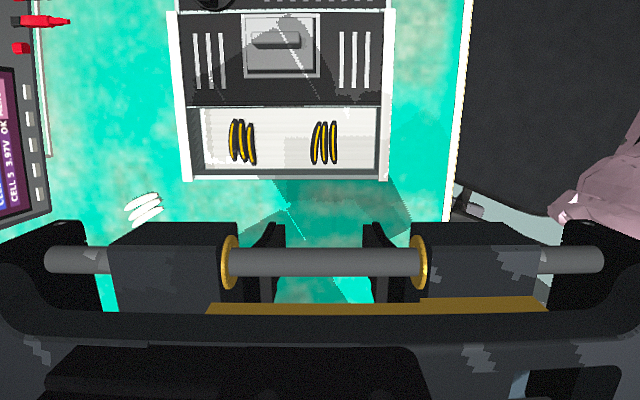

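View pics/t12.png

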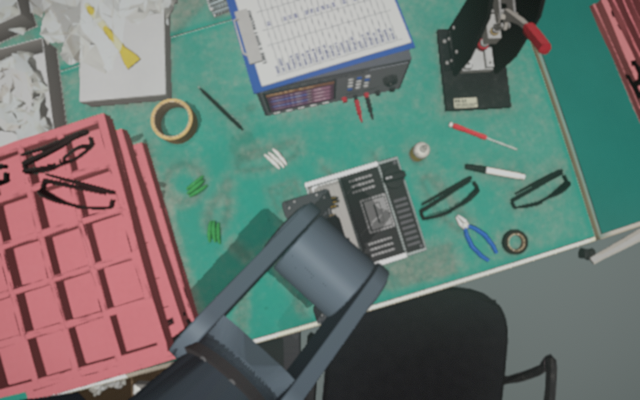

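```bash
python3 - <<'E'
from h import *
go(b2w(.0265,0,.18),15.8)
E
```

```text
t 24.27 pos [ 0.44   -0.2576  0.2137] th -74.03 w 0.0436 F [-0.0618 -0.6635  0.5638]
d(mm) [130.2 -38.6  34.5] r(deg) [  0.1  -0.4 -89.8]
```

Call:
{"fn": "step_arm", "kwargs": {
  "targets": [
    {"dx": 0.02, "dy": -0.006, "dz": 0.0, "rx": 0, "ry": 0, "rz": -10},
    {"dx": 0.05, "dy": -0.015, "dz": 0.0, "rx": 0, "ry": 0, "rz": -20},
    {"dx": 0.08, "dy": -0.024, "dz": 0.0, "rx": 0, "ry": 0, "rz": -30},
    {"dx": 0.11, "dy": -0.033, "dz": 0.0, "rx": 0, "ry": 0, "rz": -40},
    {"dx": 0.13, "dy": -0.0386, "dz": 0.0, "rx": 0, "ry": 0, "rz": -50}
  ],
  "gripper": 0.4
}}

```text
time: 24.9
position: [0.5132, -0.3734, 0.2131]
tool_rot: [0.979, -0.206, 0.002, 0.001]
ft_force: [0.0, -0.6, 0.3]
grip_width: 0.0345
```

Call:
{"fn": "step_arm", "kwargs": {
  "targets": [
    {"dx": 0, "dy": 0, "dz": 0.0, "rx": 0, "ry": 0, "rz": -10},
    {"dx": 0, "dy": 0, "dz": 0.0, "rx": 0, "ry": 0, "rz": -20},
    {"dx": 0, "dy": 0, "dz": 0.01, "rx": 0, "ry": 0, "rz": -30},
    {"dx": 0, "dy": 0, "dz": 0.02, "rx": 0, "ry": 0, "rz": -40},
    {"dx": 0, "dy": 0, "dz": 0.03, "rx": 0, "ry": 0, "rz": -43}
  ]
}}

```text
time: 25.52
position: [0.5129, -0.3735, 0.1814]
tool_rot: [0.986, 0.169, 0.001, 0.001]
ft_force: [0.9, -0.5, 0.3]
grip_width: 0.0348
```

```bash
python3 - <<'E'
from h import *
go(b2w(.0265,0,.081),15.8)
c=cam('wrist','w13.png');P=cloud(c);w=b2w(.026,0)
m=(P[...,2]>.079)&(P[...,2]<.088)&(np.hypot(*(P[...,:2]-w[:2]).transpose(2,0,1))<.04)
Q=P[m];r=cv2.minAreaRect((Q[:,:2]*1000).astype(np.float32));print(len(Q),r,Q.mean(0),w2b(Q.mean(0)))
E
```

```text
t 25.52 pos [ 0.5129 -0.3735  0.1814] th 19.4 w 0.0348 F [ 0.8533 -0.5209  0.3109]
d(mm) [  0.3  -1.4 100.4] r(deg) [ 0.2 -0.1  3.6]
578 ((512.4961547851562, -371.7864074707031), (39.74494934082031, 10.022279739379883), 15.990771293640137) [ 0.5133 -0.3715  0.0829] [0.0258 0.0005]
```

View pics/w13.png

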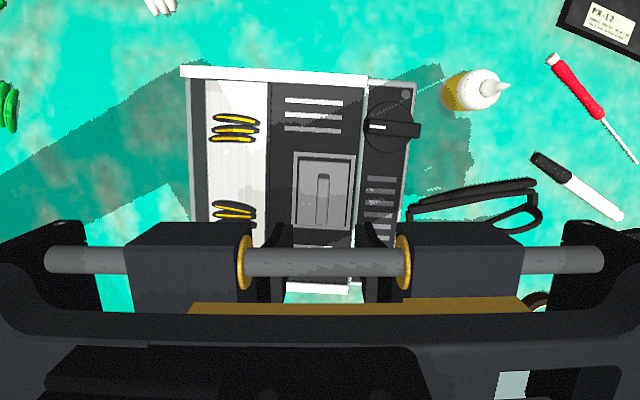

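Call:
{"fn": "step_arm", "kwargs": {
  "targets": [
    {"dx": 0, "dy": -0.001, "dz": 0.04, "rx": 0.2, "ry": 0, "rz": 3.6},
    {"dx": 0, "dy": -0.0015, "dz": 0.07, "rx": 0.2, "ry": 0, "rz": 3.6},
    {"dx": 0, "dy": -0.0015, "dz": 0.09, "rx": 0.2, "ry": 0, "rz": 3.6},
    {"dx": 0, "dy": -0.0015, "dz": 0.1, "rx": 0.2, "ry": 0, "rz": 3.6},
    {"dx": 0, "dy": -0.0015, "dz": 0.1, "rx": 0.2, "ry": 0, "rz": 3.6}
  ]
}}

```text
time: 26.2
position: [0.5112, -0.3711, 0.0793]
tool_rot: [0.991, 0.137, -0.001, -0.002]
ft_force: [-1.4, 1.5, 2.0]
grip_width: 0.0349
```

Call:
{"fn": "step_arm", "kwargs": {
  "targets": [
    {"dx": 0, "dy": 0, "dz": 0, "rx": 0, "ry": 0, "rz": 0},
    {"dx": 0, "dy": 0, "dz": 0, "rx": 0, "ry": 0, "rz": 0},
    {"dx": 0, "dy": 0, "dz": 0, "rx": 0, "ry": 0, "rz": 0},
    {"dx": 0, "dy": 0, "dz": 0, "rx": 0, "ry": 0, "rz": 0},
    {"dx": 0, "dy": 0, "dz": 0, "rx": 0, "ry": 0, "rz": 0}
  ],
  "gripper": 0,
  "force": 25
}}

```text
time: 26.82
position: [0.5117, -0.3716, 0.0799]
tool_rot: [0.99, 0.138, -0.0, -0.002]
ft_force: [0.1, -0.9, 1.6]
grip_width: 0.0096
```

Call:
{"fn": "step_arm", "kwargs": {
  "targets": [
    {"dx": 0, "dy": 0, "dz": 0.004, "rx": 0, "ry": 0, "rz": 0},
    {"dx": 0, "dy": 0, "dz": 0.008, "rx": 0, "ry": 0, "rz": 0},
    {"dx": 0, "dy": 0, "dz": 0.009, "rx": 0, "ry": 0, "rz": 0},
    {"dx": 0, "dy": 0, "dz": 0.009, "rx": 0, "ry": 0, "rz": 0},
    {"dx": 0, "dy": 0, "dz": 0.009, "rx": 0, "ry": 0, "rz": 0}
  ]
}}

```text
time: 27.45
position: [0.512, -0.3726, 0.0727]
tool_rot: [0.99, 0.138, 0.0, -0.0]
ft_force: [-2.5, 0.4, 12.1]
grip_width: 0.0097
```

```bash
python3 - <<'E'
from h import *
go(b2w(-.048,0,.074),15.8)
print(w2b(st()['position']))
E
```

```text
t 27.45 pos [ 0.512  -0.3726  0.0727] th 15.83 w 0.0097 F [-2.5319  0.4345 12.0798]
d(mm) [  1.1 -74.5  -1.3] r(deg) [-0. -0.  0.]
[ 0.0265 -0.001 ]
```

Call:
{"fn": "step_arm", "kwargs": {
  "targets": [
    {"dx": 0, "dy": -0.008, "dz": 0.001, "rx": 0, "ry": 0, "rz": 0},
    {"dx": 0, "dy": -0.018, "dz": 0.001, "rx": 0, "ry": 0, "rz": 0},
    {"dx": 0, "dy": -0.028, "dz": 0.001, "rx": 0, "ry": 0, "rz": 0},
    {"dx": 0, "dy": -0.038, "dz": 0.001, "rx": 0, "ry": 0, "rz": 0},
    {"dx": 0, "dy": -0.046, "dz": 0.001, "rx": 0, "ry": 0, "rz": 0}
  ]
}}

```text
time: 28.08
position: [0.4998, -0.3295, 0.0727]
tool_rot: [0.99, 0.138, 0.001, 0.001]
ft_force: [-2.1, -2.1, 8.6]
grip_width: 0.0098
```

```bash
python3 - <<'E'
from h import *
go(b2w(-.048,0,.073),15.8)
print(w2b(st()['position']))
E
```

```text
t 28.07 pos [ 0.4998 -0.3295  0.0727] th 15.85 w 0.0098 F [-2.1237 -2.0978  8.6141]
d(mm) [  1.1 -29.7  -0.3] r(deg) [ 0.1 -0.   0.1]
[-0.0183 -0.0011]
```

Call:
{"fn": "step_arm", "kwargs": {
  "targets": [
    {"dx": 0, "dy": -0.01, "dz": 0.001, "rx": 0, "ry": 0, "rz": 0},
    {"dx": 0, "dy": -0.02, "dz": 0.001, "rx": 0, "ry": 0, "rz": 0},
    {"dx": 0, "dy": -0.027, "dz": 0.001, "rx": 0, "ry": 0, "rz": 0},
    {"dx": 0, "dy": -0.031, "dz": 0.001, "rx": 0, "ry": 0, "rz": 0},
    {"dx": 0, "dy": -0.032, "dz": 0.001, "rx": 0, "ry": 0, "rz": 0}
  ]
}}

```text
time: 28.7
position: [0.4917, -0.3011, 0.0727]
tool_rot: [0.99, 0.138, 0.001, 0.004]
ft_force: [-1.6, -6.8, 6.2]
grip_width: 0.0102
```

```bash
python3 - <<'E'
from h import *
go(b2w(-.048,0,.073),15.8)
print(w2b(st()['position']))
E
```

```text
t 28.7 pos [ 0.4917 -0.3011  0.0727] th 15.91 w 0.0102 F [-1.6254 -6.7718  6.2262]
d(mm) [ 1.1 -0.2 -0.3] r(deg) [ 0.4 -0.1  0.1]
[-0.0478 -0.0011]
```

Call:
{"fn": "step_arm", "kwargs": {
  "targets": [
    {"dx": 0, "dy": -0.003, "dz": 0, "rx": 0, "ry": 0, "rz": 0},
    {"dx": 0, "dy": -0.003, "dz": -0.002, "rx": 0, "ry": 0, "rz": 0},
    {"dx": 0, "dy": -0.003, "dz": -0.004, "rx": 0, "ry": 0, "rz": 0},
    {"dx": 0, "dy": -0.003, "dz": -0.007, "rx": 0, "ry": 0, "rz": 0},
    {"dx": 0, "dy": -0.003, "dz": -0.008, "rx": 0, "ry": 0, "rz": 0}
  ]
}}

```text
time: 29.32
position: [0.4916, -0.3012, 0.08]
tool_rot: [0.99, 0.138, 0.002, 0.006]
ft_force: [0.9, -9.2, -8.8]
grip_width: 0.0097
```

Call:
{"fn": "step_arm", "kwargs": {
  "targets": [
    {"dx": 0, "dy": -0.001, "dz": 0, "rx": 0, "ry": 0, "rz": 0},
    {"dx": 0, "dy": -0.001, "dz": 0, "rx": 0, "ry": 0, "rz": 0},
    {"dx": 0, "dy": -0.001, "dz": 0, "rx": 0, "ry": 0, "rz": 0},
    {"dx": 0, "dy": -0.001, "dz": 0, "rx": 0, "ry": 0, "rz": 0},
    {"dx": 0, "dy": -0.001, "dz": 0, "rx": 0, "ry": 0, "rz": 0}
  ],
  "gripper": 0.4
}}

```text
time: 29.95
position: [0.4911, -0.2997, 0.0798]
tool_rot: [0.99, 0.139, 0.002, 0.006]
ft_force: [0.4, 0.1, -0.4]
grip_width: 0.0343
```

Call:
{"fn": "step_arm", "kwargs": {
  "targets": [
    {"dx": 0, "dy": 0, "dz": -0.02, "rx": 0, "ry": 0, "rz": 0},
    {"dx": 0, "dy": 0, "dz": -0.04, "rx": 0, "ry": 0, "rz": 0},
    {"dx": 0, "dy": 0, "dz": -0.07, "rx": 0, "ry": 0, "rz": 0},
    {"dx": 0, "dy": 0, "dz": -0.1, "rx": 0, "ry": 0, "rz": 0},
    {"dx": 0, "dy": 0, "dz": -0.1, "rx": 0, "ry": 0, "rz": 0}
  ]
}}

```text
time: 30.58
position: [0.4918, -0.2994, 0.182]
tool_rot: [0.99, 0.139, 0.004, 0.008]
ft_force: [0.4, -0.6, -0.7]
grip_width: 0.0347
```

```bash
python3 - <<'E'
from h import *
go(b2w(.082,.062,.17),104.5)
c=cam('wrist','w14.png');P=cloud(c);w=b2w(-.048,0)
m=(P[...,2]>.074)&(P[...,2]<.088)&(np.hypot(*(P[...,:2]-w[:2]).transpose(2,0,1))<.04)
Q=P[m];r=cv2.minAreaRect((Q[:,:2]*1000).astype(np.float32));print(len(Q),r,Q.mean(0),w2b(Q.mean(0)),np.percentile(Q[:,2],[10,50,90]))
E
```

```text
t 30.57 pos [ 0.4918 -0.2994  0.182 ] th 15.94 w 0.0347 F [ 0.3542 -0.6305 -0.6972]
d(mm) [ 62.1 131.3  14.5] r(deg) [  1.    0.5 -88.6]
611 ((492.378173828125, -300.6161193847656), (39.54263687133789, 9.961291313171387), 15.699554443359375) [ 0.4935 -0.3001  0.0827] [-0.0483  0.0009] [0.0813 0.0829 0.0839]
```

View pics/w14.png

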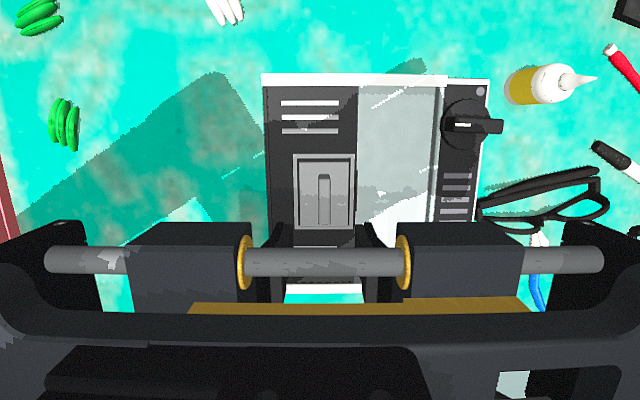

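Call:
{"fn": "step_arm", "kwargs": {
  "targets": [
    {"dx": 0.012, "dy": 0.026, "dz": 0.0, "rx": 0, "ry": 0, "rz": -10},
    {"dx": 0.024, "dy": 0.052, "dz": 0.0, "rx": 0, "ry": 0, "rz": -20},
    {"dx": 0.036, "dy": 0.078, "dz": 0.0, "rx": 0, "ry": 0, "rz": -30},
    {"dx": 0.05, "dy": 0.105, "dz": 0.0, "rx": 0, "ry": 0, "rz": -40},
    {"dx": 0.062, "dy": 0.131, "dz": 0.0, "rx": 0, "ry": 0, "rz": -50}
  ],
  "gripper": 0.4
}}

```text
time: 31.25
position: [0.5863, -0.4075, 0.1799]
tool_rot: [0.837, 0.547, -0.001, 0.005]
ft_force: [0.6, 0.1, 0.2]
grip_width: 0.0349
```

```bash
python3 - <<'E'
from h import *
go([.5876,-.4092,.15],104.2)
E
```

```text
t 31.25 pos [ 0.5863 -0.4075  0.1799] th 66.27 w 0.0349 F [0.5972 0.1262 0.2326]
d(mm) [-0.8  1.7 30. ] r(deg) [  0.3   0.5 -37.9]
```

Call:
{"fn": "step_arm", "kwargs": {
  "targets": [
    {"dx": 0, "dy": 0.0015, "dz": 0.0, "rx": 0, "ry": 0, "rz": -10},
    {"dx": 0, "dy": 0.0015, "dz": 0.01, "rx": 0, "ry": 0, "rz": -20},
    {"dx": -0.001, "dy": 0.0017, "dz": 0.02, "rx": 0, "ry": 0, "rz": -30},
    {"dx": -0.001, "dy": 0.0017, "dz": 0.03, "rx": 0.3, "ry": 0.5, "rz": -38},
    {"dx": -0.001, "dy": 0.0017, "dz": 0.03, "rx": 0.3, "ry": 0.5, "rz": -38}
  ]
}}

```text
time: 31.88
position: [0.5862, -0.4082, 0.1467]
tool_rot: [0.615, 0.789, -0.0, -0.003]
ft_force: [0.2, 0.8, -0.0]
grip_width: 0.035
```

```bash
python3 - <<'E'
from h import *
go([.5876,-.4092,.072],104.2)
c=cam('wrist','w15.png');P=cloud(c);w=[.5876,-.4092]
m=(P[...,2]>.062)&(P[...,2]<.074)&(np.hypot(*(P[...,:2]-w).transpose(2,0,1))<.03)
Q=P[m];print(len(Q),cv2.minAreaRect((Q[:,:2]*1000).astype(np.float32)))
E
```

```text
t 31.88 pos [ 0.5862 -0.4082  0.1467] th 104.17 w 0.035 F [ 0.1513  0.7831 -0.013 ]
d(mm) [-1.6  1.4 74.7] r(deg) [-0.2 -0.2 -0. ]
948 ((586.8541259765625, -408.7349853515625), (12.457573890686035, 44.68693161010742), 14.533805847167969)
```

View pics/w15.png

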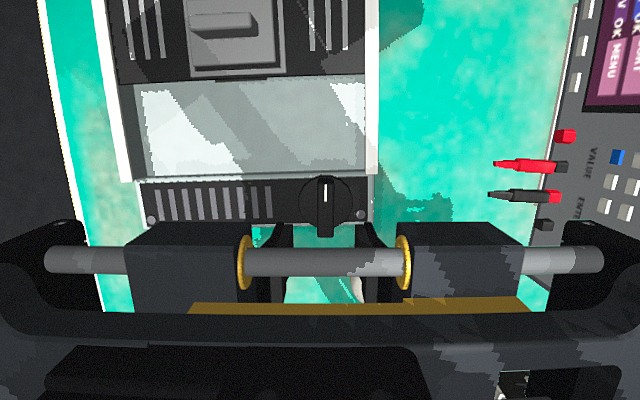

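Call:
{"fn": "step_arm", "kwargs": {
  "targets": [
    {"dx": -0.0016, "dy": 0.0014, "dz": 0.02, "rx": 0, "ry": 0, "rz": 0},
    {"dx": -0.0016, "dy": 0.0014, "dz": 0.045, "rx": 0, "ry": 0, "rz": 0},
    {"dx": -0.0016, "dy": 0.0014, "dz": 0.065, "rx": 0, "ry": 0, "rz": 0},
    {"dx": -0.0016, "dy": 0.0014, "dz": 0.074, "rx": 0, "ry": 0, "rz": 0},
    {"dx": -0.0016, "dy": 0.0014, "dz": 0.074, "rx": 0, "ry": 0, "rz": 0}
  ]
}}

```text
time: 32.55
position: [0.5879, -0.4094, 0.0727]
tool_rot: [0.615, 0.789, -0.0, -0.003]
ft_force: [-0.8, 1.0, 0.3]
grip_width: 0.0347
```

Call:
{"fn": "step_arm", "kwargs": {
  "targets": [
    {"dx": 0, "dy": 0, "dz": 0, "rx": 0, "ry": 0, "rz": 0},
    {"dx": 0, "dy": 0, "dz": 0, "rx": 0, "ry": 0, "rz": 0},
    {"dx": 0, "dy": 0, "dz": 0, "rx": 0, "ry": 0, "rz": 0},
    {"dx": 0, "dy": 0, "dz": 0, "rx": 0, "ry": 0, "rz": 0},
    {"dx": 0, "dy": 0, "dz": 0, "rx": 0, "ry": 0, "rz": 0}
  ],
  "gripper": 0,
  "force": 25
}}

```text
time: 33.17
position: [0.5877, -0.4098, 0.0735]
tool_rot: [0.615, 0.789, -0.001, -0.002]
ft_force: [-2.4, -0.2, 4.5]
grip_width: 0.0131
```

Call:
{"fn": "step_arm", "kwargs": {
  "targets": [
    {"dx": 0, "dy": 0, "dz": 0, "rx": 0, "ry": 0, "rz": 9},
    {"dx": 0, "dy": 0, "dz": 0, "rx": 0, "ry": 0, "rz": 18},
    {"dx": 0, "dy": 0, "dz": 0, "rx": 0, "ry": 0, "rz": 27},
    {"dx": 0, "dy": 0, "dz": 0, "rx": 0, "ry": 0, "rz": 36},
    {"dx": 0, "dy": 0, "dz": 0, "rx": 0, "ry": 0, "rz": 45}
  ]
}}

```text
time: 33.8
position: [0.5875, -0.4098, 0.0736]
tool_rot: [0.871, 0.491, -0.002, -0.002]
ft_force: [-2.2, -0.4, 1.8]
grip_width: 0.0127
```

```bash
python3 - <<'E'
from h import *
go([.5876,-.4092,.072],26.5);print(st()['moment'])
E
```

```text
t 33.8 pos [ 0.5875 -0.4098  0.0736] th 58.82 w 0.0127 F [-2.2104 -0.4409  1.8151]
d(mm) [ 0.6 -0.2  1.6] r(deg) [-0.3  0.1 32.3]
[-0.0064  0.1556  0.0218]
```

Call:
{"fn": "step_arm", "kwargs": {
  "targets": [
    {"dx": 0, "dy": 0, "dz": 0, "rx": 0, "ry": 0, "rz": 9},
    {"dx": 0, "dy": 0, "dz": 0, "rx": 0, "ry": 0, "rz": 18},
    {"dx": 0, "dy": 0, "dz": 0, "rx": 0, "ry": 0, "rz": 26},
    {"dx": 0, "dy": 0, "dz": 0, "rx": 0, "ry": 0, "rz": 32},
    {"dx": 0, "dy": 0, "dz": 0, "rx": 0, "ry": 0, "rz": 32}
  ]
}}

```text
time: 34.42
position: [0.5874, -0.4097, 0.0736]
tool_rot: [0.973, 0.232, -0.002, -0.002]
ft_force: [-1.3, 0.2, 2.7]
grip_width: 0.0126
```

Call:
{"fn": "step_arm", "kwargs": {
  "targets": [
    {"dx": 0, "dy": 0, "dz": 0, "rx": 0, "ry": 0, "rz": 0},
    {"dx": 0, "dy": 0, "dz": 0, "rx": 0, "ry": 0, "rz": 0},
    {"dx": 0, "dy": 0, "dz": 0, "rx": 0, "ry": 0, "rz": 0},
    {"dx": 0, "dy": 0, "dz": 0, "rx": 0, "ry": 0, "rz": 0},
    {"dx": 0, "dy": 0, "dz": 0, "rx": 0, "ry": 0, "rz": 0}
  ],
  "gripper": 0.4
}}

```text
time: 35.05
position: [0.5874, -0.4097, 0.0735]
tool_rot: [0.973, 0.233, -0.002, -0.002]
ft_force: [-0.6, 0.2, 0.0]
grip_width: 0.0348
```

Call:
{"fn": "step_arm", "kwargs": {
  "targets": [
    {"dx": 0, "dy": 0, "dz": -0.03, "rx": 0, "ry": 0, "rz": 0},
    {"dx": 0, "dy": 0, "dz": -0.07, "rx": 0, "ry": 0, "rz": 0},
    {"dx": 0, "dy": 0, "dz": -0.12, "rx": 0, "ry": 0, "rz": 0},
    {"dx": -0.03, "dy": -0.02, "dz": -0.16, "rx": 0, "ry": 0, "rz": 0},
    {"dx": -0.06, "dy": -0.04, "dz": -0.19, "rx": 0, "ry": 0, "rz": 0}
  ]
}}

```text
time: 35.67
position: [0.5166, -0.4018, 0.2661]
tool_rot: [0.972, 0.233, -0.002, -0.001]
ft_force: [0.2, -0.6, 0.1]
grip_width: 0.0347
```

```bash
python3 - <<'E'
from h import *
c=cam('wrist','w16.png');P=cloud(c)
for x,y,lo,hi in [(.082,.062,.062,.074),(-.048,0,.075,.088)]:
    w=b2w(x,y)[:2];m=(P[...,2]>lo)&(P[...,2]<hi)&(np.hypot(*(P[...,:2]-w).transpose(2,0,1))<.03)
    Q=P[m];print(len(Q),cv2.minAreaRect((Q[:,:2]*1000).astype(np.float32)),Q.mean(0),w2b(Q.mean(0)))
cam('top','t16.png')
E
```

```text
488 ((587.241455078125, -408.90277099609375), (41.626094818115234, 13.19565486907959), 27.5302791595459) [ 0.5876 -0.4083  0.0671] [0.0814 0.062 ]
364 ((492.49700927734375, -300.92266845703125), (39.046852111816406, 10.021677017211914), 13.492111206054688) [ 0.4935 -0.3014  0.0824] [-0.047   0.0005]
```

View pics/w16.png

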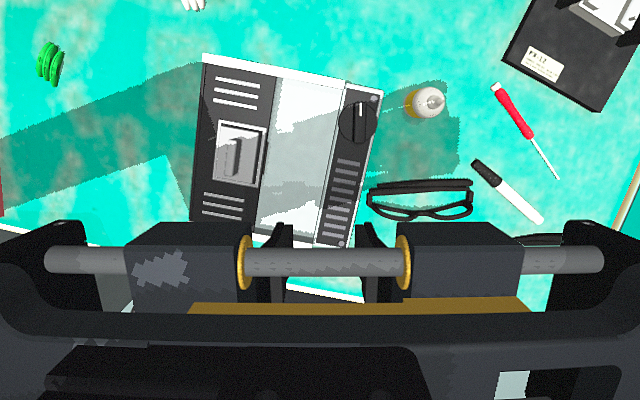

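View pics/t16.png

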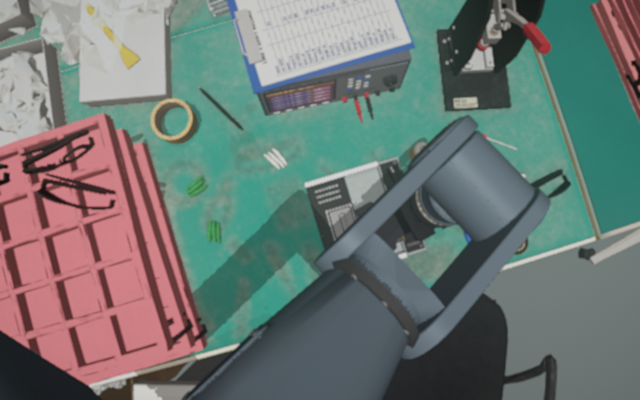

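```bash
python3 - <<'E'
from h import *
print(st()['joint_velocities'],robot.hand_in())
E
```

```text
the job is handed in; nothing more can be done
[ 0.0225  0.0711 -0.0147  0.0322 -0.0518  0.0209] None
```

The box is reloaded and handed in at about 36 s of robot time, well under the 210 s limit. `hand_in` gives no verdict, so this rests on my own camera and force checks.

**What I did**
- I turned the knob off, pressed the tab down and slid the cover open until it met its stop.
- I found two yellow-edged bundles on the table. The third was absent, and I left the green and white look-alikes alone.
- I laid both bundles flat in the bay, the same way up, at box y of about +50 and -40 mm and x of about -62 mm. I measured them there before closing.
- I slid the cover home with the tab held down, let the tab up while pushing the cover against its stop, and turned the knob on.

**Last checks**
- **Knob:** the bar sits at about 1.37 rad, which is on.
- **Cover and tab:** the rib is back at its starting place (box x about -47 to -48 mm). It is also at its tab-up height, reading 82.4 mm against 82.9 mm before. That matches shut and latched within camera accuracy.
- **Bystanders:** the last wrist picture shows the glue bottle and spectacles where they were, judged by eye and not measured.
- **Bundles after closing:** the cover hides them, so their final rest was not seen.
- **Arm:** clear of everything, though still settling slightly at hand-in (up to 0.07 rad/s).

Nothing failed. The only disagreement was about 2–3 mm between the top and wrist cameras on the box position, and I used the wrist values.

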